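Load the blanking die and run the press

ROBOT

A 6-joint arm with a two-finger parallel gripper is mounted at the origin on the work surface. World frame = base frame: x ahead of the robot, y to its left, z up, the work surface at z = 0. Lengths are in m, angles in rad, forces in N, time in s.
With the tool pointing down it reaches from about 0.375 to 0.9 m from the base axis. Payload 3.1 kg.
Tool frame: the origin (TCP) lies midway between the tips of the shut fingers; the grasp point (between the pads) lies 19 mm behind it (manip.pinch_z is the distance from the TCP to the grasp point, in m); z points along the fingers, y is the line along which they close (so a half turn about z gives the same grasp; the last joint's range is limited). The gripper opens to 85 mm and grips with 20 to 120 N. Pads are 22 mm wide; open, the fingers measure 114 mm over their backs; the gripper's body (76 mm by 85 mm) begins 54 mm behind the grasp point. The pads swing forward as they close: fully open they stand 13 mm farther back than shut.
Start: joints at [1.05, 0.527, 1.433, -0, 1.181, -0.178], TCP at [0.209, 0.589, 0.21] pointing down, gripper open.
Joint ranges: [-3.08, 3.08], [-0.75, 2.2], [0.22, 2.44], [-1.43, 4.57], [0, 2.65], [-2.85, 2.85]. Speed limits (rad/s): [2.79, 2.79, 3.14, 3.14, 3.14, 3.14].

INTERFACE

Orientations are given as a unit quaternion [x, y, z, w].
In Python, from station import manip, viewer, ticket gives the robot as it stands.
- The arm moves only by the shell command python3 -m creep 'ROWS' [FORCE]. ROWS is JSON, a list of rows, each an object with "slide": the shift along the tool's x, y, z in cm, a list of three; "angular": the turn, a rotation vector about the tool's x, y, z in rad, a list of three; "claw": the opening, from -1 (shut) to 1 (fully open). A call has 1 to 10 rows; each row shifts and turns the commanded pose from where the row before left it, along the tool's axes as they then stand; what a row does not reach is not made up. A row lasts 1/12 s, in which the tool goes at most 41.7 mm and 7.16 degrees, less where a joint would pass 70% of its speed; a pose out of reach is approached as far as the arm can. A call with a gripper value outside its range is refused whole. The fingers move at their own pace and stop on an object; FORCE is the grip in N (left out, the last holds). Time passes only in rows, so rows that do not move let the fingers close. It gives the time, the measured TCP pose, the force, the opening and the grip force at its end, in the units of the state.
- manip.sense(): the state, without advancing time (a new reading comes with each control period).
- viewer.snapshot(name): name is "scene" or "top"; returns the picture (384x512x3 uint8, blue, green, red); there is no depth.
- viewer.calibration(name): a dict with "fov_y" (degrees; the focal length in pixels is half the picture's height over the tangent of half this angle, whatever the lens; pixels are square), "cx", "cy" (the principal point, pixels), "T" (4x4, takes a point from camera to world coordinates). Camera axes: x right, y up, looking along -z (the intrinsics and any distortion apply to the point x, -y, -z); pixel columns grow to the right and rows downward; lengths in m; the calibration is good to about 2 mm. A picture is of the moment at which its call begins. calibration takes no time and is no camera call.
- ticket.sign_off(): hands the job in; it is judged then, once.
The state is a dict: "t": time; "q": joint angles; "qd": joint speeds; "tau": joint torques, N m; "tcp_pos": TCP position; "tool_rot": TCP orientation; "force": force on the tool from outside, world axes, zero at the start; "ft_torque": the same for the moment, N m; "finger_gap": opening from 0.0 (shut) to 1.0 (fully open); "gripper_force": force on a finger pad.
Only numpy, scipy, OpenCV 4.12 (cv2) and the standard library are available. Lean on these libraries where they do the work, as an engineer would, in place of code of your own. Each camera call takes 0.05 s, during which the arm holds its last target. There are 200 camera calls.

TASK

Seat every brass blank lying on the bench fully and flat in a die cavity of its own outline, and only when all of them are seated press the three keys of the press's control box one at a time, fully down, from the smallest key to the largest. The last job's tooling lying among the blanks must be put away too, before or after: the steel collars in the round dish, the steel punches in the oblong tray. Leave the orange moulds and the glue bottle where they are; at the end every blank must still be seated.

Things in the scene. Friction and masses are not known exactly. Their poses are not given: they have to be found in the camera images.
- die_hole0 (a point): Centre of the mouth (level with the plate's top face, 24 mm above the bench) of a round cavity, 42.5 mm across, 7 mm deep, rim chamfered 2 mm. z up. It is one of four cavities, two round and two square, 75 mm apart in a 2 x 2 pattern in the fixed steel die plate (160 x 160 mm).
- die_hole1 (a point): Centre of the mouth (level with the plate's top face, 24 mm above the bench) of a round cavity, 42.5 mm across, 7 mm deep, rim chamfered 2 mm. z up. It is one of four cavities, two round and two square, 75 mm apart in a 2 x 2 pattern in the fixed steel die plate (160 x 160 mm).
- die_hole2 (a point): Centre of the mouth (level with the plate's top face, 24 mm above the bench) of a square cavity, 38.5 mm wide, its sides along the point's x and y, 7 mm deep, rim chamfered 2 mm. z up. It is one of four cavities, two round and two square, 75 mm apart in a 2 x 2 pattern in the fixed steel die plate (160 x 160 mm).
- die_hole3 (a point): Centre of the mouth (level with the plate's top face, 24 mm above the bench) of a square cavity, 38.5 mm wide, its sides along the point's x and y, 7 mm deep, rim chamfered 2 mm. z up. It is one of four cavities, two round and two square, 75 mm apart in a 2 x 2 pattern in the fixed steel die plate (160 x 160 mm).
- round1: Loose round brass blank, a disc 40 mm across and 16 mm thick, about 160 g (may be absent). Origin: its middle; z is its axis. When seated it stands 9 mm proud of the die.
- round2: Loose round brass blank, a disc 40 mm across and 16 mm thick, about 160 g (may be absent). Origin: its middle; z is its axis. When seated it stands 9 mm proud of the die.
- square1: Loose square brass blank, 36 x 36 mm and 16 mm thick, about 165 g (may be absent). Origin: its middle; x and y along its sides, z through its thickness. When seated it stands 9 mm proud of the die.
- square2: Loose square brass blank, 36 x 36 mm and 16 mm thick, about 165 g (may be absent). Origin: its middle; x and y along its sides, z through its thickness. When seated it stands 9 mm proud of the die.
- collar1: Loose steel collar: a ring, outer diameter 34 mm, hole 20 mm, 12 mm high (may be absent). Origin: centre of its underside, axis z.
- collar2: Loose steel collar: a ring, outer diameter 34 mm, hole 20 mm, 12 mm high (may be absent). Origin: centre of its underside, axis z.
- punch1: Loose steel punch: a square bar 11 x 11 mm, 46 mm long, with a thinner 18 mm nose, lying down, 64 mm long in all (may be absent). Origin: centre of its underside, x along its length, towards the nose; the bar spans x -32 to +14 mm, so grip it near x = -9 mm.
- punch2: Loose steel punch: a square bar 11 x 11 mm, 46 mm long, with a thinner 18 mm nose, lying down, 64 mm long in all (may be absent). Origin: centre of its underside, x along its length, towards the nose; the bar spans x -32 to +14 mm, so grip it near x = -9 mm.
- dish_in (a point): Centre of the inner floor of the round white dish: rim diameter 120 mm, 30 mm high, standing on the bench.
- tray_in (a point): Centre of the inner floor of the oblong dark wooden tray: 110 mm (x) by 130 mm (y) outside, walls 4 mm thick, 28 mm high, standing on the bench.
- key_small_top (a point): Centre of the top of the small push key (16 mm across), z up; it moves with the key. The three white keys sit in a row, 58 mm apart, in an order that changes from start to start, on the press's grey control box (76 x 190 mm, 28 mm high).
- key_small (a joint): Travel of the small key: 0 up, 0.006 m fully down (springs back); fully down takes about 5 N.
- key_medium_top (a point): Centre of the top of the medium push key (26 mm across), z up; it moves with the key. The three white keys sit in a row, 58 mm apart, in an order that changes from start to start, on the press's grey control box (76 x 190 mm, 28 mm high).
- key_medium (a joint): Travel of the medium key: 0 up, 0.006 m fully down (springs back); fully down takes about 5 N.
- key_large_top (a point): Centre of the top of the large push key (38 mm across), z up; it moves with the key. The three white keys sit in a row, 58 mm apart, in an order that changes from start to start, on the press's grey control box (76 x 190 mm, 28 mm high).
- key_large (a joint): Travel of the large key: 0 up, 0.006 m fully down (springs back); fully down takes about 5 N.
- mould_a: Small orange mould block, 44 x 36 x 22 mm high, standing among the work; a bystander, to be left alone. Origin: underside.
- mould_b: Small orange mould block, 44 x 36 x 22 mm high, standing among the work; a bystander, to be left alone. Origin: underside.
- glue: White glue bottle, 40 mm across, 85 mm high; a bystander, to be left alone. Origin: underside.
Not all that is in view belongs to the job. Leave any red look-alike of the round2 alone. Of the things shaped like the part that bears tray_in, the dark wooden one is meant.

How it is judged:
By the outcome, as a careful person would: the job done as asked, in the order asked, and still so for the second after the job is handed in, with the robot touching nothing.
Of round1, round2, square1, square2 only 3 to 4 are there at a start; the rules pass over those that are not, and their reading is None.
Of collar1, collar2, punch1, punch2 only 2 to 3 are there at a start; the rules pass over those that are not, and their reading is None.
At some moment in a run one of round1, round2, square1, square2, collar1, collar2, punch1, punch2 may be knocked a few centimetres aside while the robot is not near it.
Once in a run the grip may slacken for a moment while it holds something.
It also fails if it takes over 192 s, if anything falls off the work surface, if the arm or the gripper's body presses on something with over 40 N, if the wrist force passes 120 N, or if a joint passes its speed limit or range.

## Working session

There is one attempt and no reset: what is moved stays moved. The work goes in short steps, Python scripts to look and compute and a shell command to move; the robot and the scene stay as the last step left them, time stands still between calls to the robot, and variables do not carry over. Pictures are saved under pics/ and viewed, at most 14 in all, crops included, and the job is handed in when it is done.

```bash
ls; mkdir -p pics; python3 - <<'E'
from station import manip, viewer, ticket
import cv2
print(manip.sense(), manip.pinch_z)
for n in ("top","scene"):
    im=viewer.snapshot(n); cv2.imwrite(f"pics/{n}0.png",im)
    cv2.imwrite(f"pics/{n}0b.png",cv2.resize(im,(800,600),interpolation=cv2.INTER_CUBIC))
    print(n,viewer.calibration(n))
E
```

```text
pics
{'t': 0.0, 'q': array([ 1.05050893e+00,  5.28486180e-01,  1.43392408e+00, -5.06182713e-05,
        1.18138217e+00, -1.78464991e-01]), 'qd': array([ 1.27815247e-03, -5.76957466e-06,  8.45432467e-04,  1.32498335e-03,
       -7.77144806e-04,  2.21891413e-04]), 'tau': array([-2.23217874e-03, -4.42361140e+01, -1.78023487e+01, -4.25523904e-04,
        8.43916554e-03,  9.45591808e-06]), 'tcp_pos': array([0.20907879, 0.58817234, 0.20921444]), 'tool_rot': array([ 1.70070747e-01,  9.85431241e-01, -1.04145035e-03, -3.54514480e-04]), 'force': array([-0.4810801 ,  0.48609306, -0.96862305]), 'ft_torque': array([ 0.02890048, -0.01233998, -0.03722307]), 'gripper_force': 0.0, 'finger_gap': 1.0016203012517761} 0.0187
top {'fov_y': 46.40291048985398, 'cx': 253.8784183929613, 'cy': 190.24934435230827, 'T': array([[-9.88737148e-04,  9.89109155e-01, -1.47180505e-01,
         3.39174040e-01],
       [-9.99669473e-01, -4.75869350e-03, -2.52646026e-02,
        -7.26513665e-02],
       [-2.56898366e-02,  1.47106878e-01,  9.88786933e-01,
         1.18635354e+00],
       [ 0.00000000e+00,  0.00000000e+00,  0.00000000e+00,
         1.00000000e+00]])}
scene {'fov_y': 56.76909548110329, 'cx': 258.16507699554313, 'cy': 196.15850540495197, 'T': array([[-0.06724721, -0.69564191,  0.71523433,  1.2524882 ],
       [ 0.9976687 , -0.0552301 ,  0.04008486,  0.00147325],
       [ 0.01161776,  0.7162625 ,  0.69773423,  0.76229232],
       [ 0.        ,  0.        ,  0.        ,  1.        ]])}
```

View pics/top0b.png

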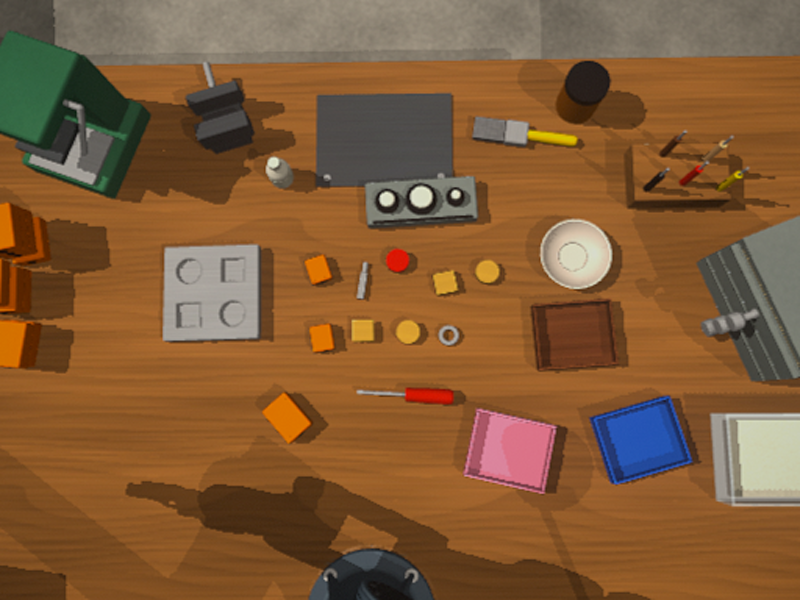

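View pics/scene0b.png

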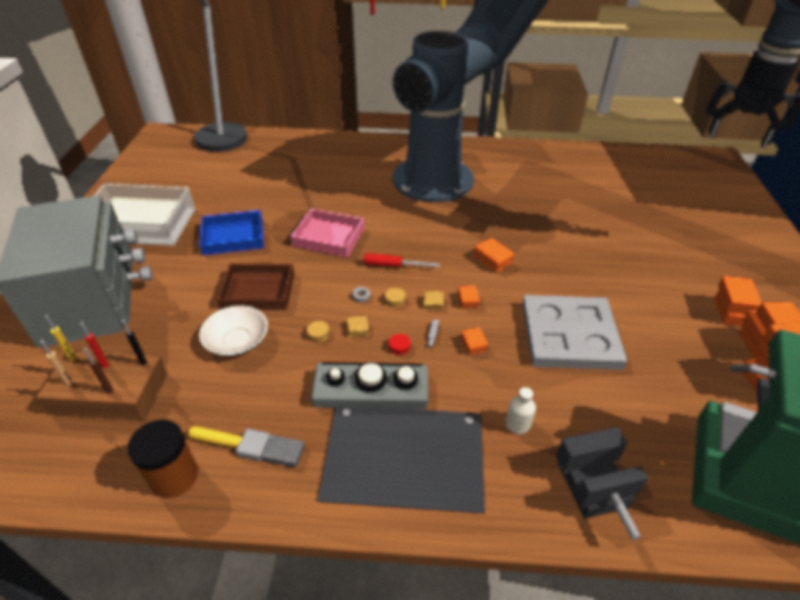

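The top view shows the following (800x600 pixels):
- **Brass rounds:** (487,271) and (408,331). The only look-alike is the red disc at (398,261), which stays put.
- **Brass squares:** (445,282) and (363,330).
- **Collar:** (449,335). **Punch:** (363,280).
- **Moulds:** (318,270) and (321,338). There are other orange blocks at (287,417) and on the left.
- **Dish:** (574,256). **Tray:** the dark wooden one at (575,336); the pink one at (510,450) and the blue one at (640,440) are not it.
- **Die:** round cavities at (189,271) and (232,313), square cavities at (232,269) and (188,315).
- **Keys:** medium (387,200), large (421,198), small (456,197).

Next I'll take one close crop and measure.

```bash
cat > h.py <<'E'
import numpy as np, cv2
from station import manip, viewer
from scipy.spatial.transform import Rotation as R
def cal(n):
    c=viewer.calibration(n); return c, 192/np.tan(np.radians(c["fov_y"]/2))
def back(n,u,v,z):
    c,f=cal(n); T=c["T"]; d=T[:3,:3]@np.array([(u-c["cx"])/f,-(v-c["cy"])/f,-1]); o=T[:3,3]
    return o+d*(z-o[2])/d[2]
def proj(n,P):
    c,f=cal(n); T=c["T"]; p=(np.atleast_2d(P)-T[:3,3])@T[:3,:3]
    return np.c_[c["cx"]+f*p[:,0]/-p[:,2], c["cy"]+f*p[:,1]/p[:,2]]
def crop(im,name,x0,y0,x1,y1,s):
    cv2.imwrite(f"pics/{name}.png",cv2.resize(im[y0:y1,x0:x1],None,fx=s,fy=s,interpolation=cv2.INTER_CUBIC))
def brass(im):
    hsv=cv2.cvtColor(im,cv2.COLOR_BGR2HSV)
    return cv2.inRange(hsv,(18,130,120),(30,255,255))
def blobs(m,amin=60,amax=600):
    n,l,s,c=cv2.connectedComponentsWithStats(m)
    return [(c[i],s[i,4],cv2.minAreaRect(np.argwhere(l==i)[:,::-1].astype(np.float32))) for i in range(1,n) if amin<s[i,4]<amax]
E
python3 - <<'E'
from h import *
im=cv2.imread("pics/top0.png")
a=cv2.resize(im[155:225,190:320],None,fx=6,fy=6,interpolation=cv2.INTER_CUBIC)
cv2.imwrite("pics/work.png",a)
a=cv2.resize(im[150:225,98:172],None,fx=8,fy=8,interpolation=cv2.INTER_CUBIC)
cv2.imwrite("pics/die.png",a)
for c,s,r in blobs(brass(im),40,900): print("top",c.round(1),s,back("top",*c,.016).round(4),np.round(r[2]),np.round(r[1],1))
im=cv2.imread("pics/scene0.png")
for c,s,r in blobs(brass(im),40,900): print("scene",c.round(1),s,back("scene",*c,.012).round(4))
E
```

```text
top [353.4  87.5] 220 [ 0.7945 -0.3137  0.016 ] 8.0 [31.7  7.1]
top [468.1 113.5] 50 [ 0.7184 -0.6167  0.016 ] 63.0 [ 4.9 16.5]
top [311.6 173.3] 184 [ 0.5581 -0.1956  0.016 ] 45.0 [14.1 14.8]
top [284.6 180.3] 197 [ 0.5397 -0.124   0.016 ] 77.0 [13.7 14.3]
top [231.8 211.4] 200 [0.4575 0.0154 0.016 ] 90.0 [14. 14.]
top [260.8 212.1] 186 [ 0.4554 -0.0608  0.016 ] 45.0 [14.1 14.8]
scene [252.6 189.2] 92 [ 0.454  -0.0607  0.012 ]
scene [276.9 191.1] 97 [0.4566 0.0143 0.012 ]
scene [228.7 207.8] 117 [ 0.5387 -0.1242  0.012 ]
scene [203.3 211. ] 113 [ 0.5572 -0.1959  0.012 ]
scene [ 39.4 218.1] 118 [ 0.6206 -0.6506  0.012 ]
scene [136.7 278.7] 295 [ 0.7938 -0.317   0.012 ]
```

View pics/work.png

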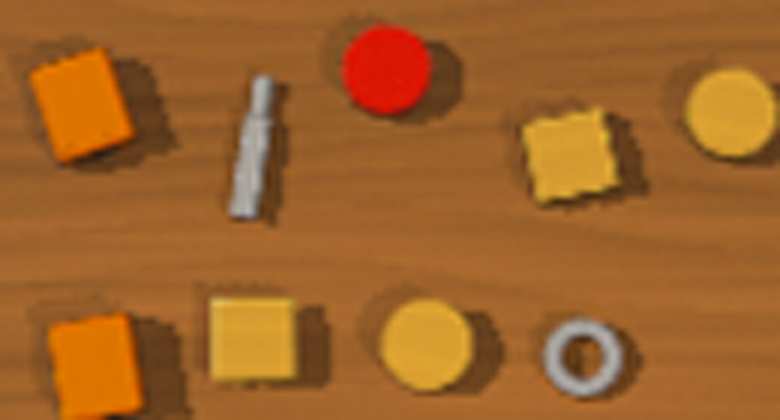

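View pics/die.png

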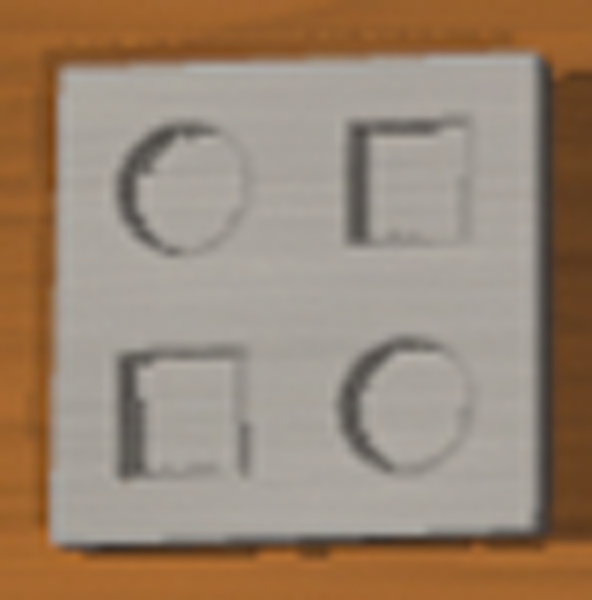

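The crops confirm that the red disc at (387,70) is not brass, the four brass blanks are clear, the punch's nose points up in the image, and the die has round cavities at top left and bottom right. Next I'll work out positions.

```bash
cat >> h.py <<'E'
def fromcrop(u,v,x0,y0,s): return x0+(u+.5)/s-.5, y0+(v+.5)/s-.5
def C(pts,x0,y0,s,z): return np.array([back("top",*fromcrop(u,v,x0,y0,s),z)[:2] for u,v in pts])
E
python3 - <<'E'
from h import *
from scipy.optimize import least_squares
np.set_printoptions(precision=4,suppress=True)
co=C([(58,68),(543,53),(545,532),(50,543)],98,150,8,.024); ho=C([(183,188),(408,180),(182,413),(406,405)],98,150,8,.024)
m=np.array([[1,1],[1,-1],[-1,-1],[-1,1]])*.08; g=np.array([[1,1],[1,-1],[-1,1],[-1,-1]])*.0375
M=np.r_[m,g]; D=np.r_[co,ho]
rot=lambda a:np.array([[np.cos(a),-np.sin(a)],[np.sin(a),np.cos(a)]])
r=least_squares(lambda p:(M@rot(p[2]).T+p[:2]-D).ravel(),[.5,.3,0])
print("die",r.x,np.degrees(r.x[2])); print("res mm",(r.fun.reshape(-1,2)*1e3).round(1).tolist())
print("holes rTL sTR sBL rBR",(g@rot(r.x[2]).T+r.x[:2]).tolist())
w=lambda p,z:C(p,190,155,6,z)
print("collar",w([(583,357)],.012)); p=w([(264,76),(242,217)],.011); print("punch nose,tail",p, np.degrees(np.arctan2(*(p[0]-p[1])[::-1])),np.linalg.norm(p[0]-p[1]),p.mean(0))
for q in ([(522,124),(602,107),(620,186),(540,204)],[(210,298),(296,298),(296,381),(210,381)]):
    s=w(q,.016); e=[s[1]-s[0],s[2]-s[3]]; f=[s[0]-s[3],s[1]-s[2]]
    print("sq",s.mean(0),[np.degrees(np.arctan2(x[1],x[0]))+90 for x in e],[np.degrees(np.arctan2(x[1],x[0])) for x in f])
print("rounds",w([(730,112),(426,345)],.016)); print("red",w([(387,70)],.016))
o=lambda p,z:C(p,0,0,1.5625,z)
print("keys m l s",o([(387,200),(421,198),(456,197)],.036))
print("dish floor",o([(573,256)],.004),"rim",o([(576,254)],.03))
print("tray",o([(532,303),(612,300),(619,366),(539,371)],.028),o([(532,303),(612,300),(619,366),(539,371)],.028).mean(0))
print("mould",o([(318,270),(321,338)],.02), "glue",o([(277,172)],.05))
print("box",o([(366,184),(475,176),(477,217),(369,227)],.028))
s=manip.sense(); print(R.from_quat(s["tool_rot"]).as_matrix())
E
```

```text
die [0.5235 0.2726 0.0277] 1.5844641722921429
res mm [[0.0, -1.2], [0.4, 1.8], [0.7, 2.6], [-0.7, -0.6], [-0.2, -0.9], [-0.4, -0.7], [0.2, -0.1], [-0.1, -0.9]]
holes rTL sTR sBL rBR [[0.5599177922353834, 0.31113443685501807], [0.56199158664084, 0.23616311315879476], [0.48494646853916007, 0.30906064244956144], [0.48702026294461664, 0.23408931875333816]]
collar [[ 0.4503 -0.1289]]
punch nose,tail [[0.5766 0.0117]
 [0.5131 0.0211]] -8.409022359114514 0.06424395163358244 [0.5449 0.0164]
sq [ 0.5392 -0.1245] [np.float64(11.862128210870083), np.float64(12.542422939102963)] [np.float64(11.99809410179141), np.float64(11.890873135001895)]
sq [0.4581 0.0155] [np.float64(-0.22884696744421262), np.float64(-0.1830236638845122)] [np.float64(0.49582555581744764), np.float64(0.22528082235567845)]
rounds [[ 0.5582 -0.1948]
 [ 0.4554 -0.0603]]
red [[ 0.578  -0.0434]]
keys m l s [[ 0.6779 -0.0265]
 [ 0.681  -0.0842]
 [ 0.6822 -0.1435]]
dish floor [[ 0.5856 -0.3441]] rim [[ 0.5836 -0.3432]]
tray [[ 0.5013 -0.2677]
 [ 0.5058 -0.4001]
 [ 0.3966 -0.4064]
 [ 0.3887 -0.2759]] [ 0.4481 -0.3375]
mould [[0.5608 0.0914]
 [0.4449 0.0846]] glue [[0.7244 0.1596]]
box [[ 0.709   0.0099]
 [ 0.7215 -0.177 ]
 [ 0.6492 -0.1791]
 [ 0.6331  0.0044]]
[[-0.9422  0.3351 -0.001 ]
 [ 0.3351  0.9422 -0.0017]
 [ 0.0004 -0.0019 -1.    ]]
```

```bash
python3 -m creep '[{"slide":[0,0,0],"angular":[0,0,-0.114],"claw":0.18},{"slide":[0,0,0],"angular":[0,0,-0.114],"claw":0.18},{"slide":[0,0,0],"angular":[0,0,-0.114],"claw":0.18},{"slide":[-1.5,-3.5,0.6],"angular":[0,0,0],"claw":0.18},{"slide":[-1.5,-3.5,0.6],"angular":[0,0,0],"claw":0.18},{"slide":[-1.5,-3.5,0.6],"angular":[0,0,0],"claw":0.18},{"slide":[-1.5,-3.5,0.6],"angular":[0,0,0],"claw":0.18},{"slide":[-1.5,-3.5,0.6],"angular":[0,0,0],"claw":0.18},{"slide":[-1.5,-3.5,0.6],"angular":[0,0,0],"claw":0.18},{"slide":[-1.5,-3.5,0.6],"angular":[0,0,0],"claw":0.18}]' 40
python3 -m creep '[{"slide":[-1.5,-3.5,0.6],"angular":[0,0,0],"claw":0.18},{"slide":[-1.5,-3.5,0.6],"angular":[0,0,0],"claw":0.18},{"slide":[-1.5,-3.5,0.6],"angular":[0,0,0],"claw":0.18},{"slide":[-1.5,-3.5,0.6],"angular":[0,0,0],"claw":0.18},{"slide":[-1.5,-3.5,0.6],"angular":[0,0,0],"claw":0.18},{"slide":[-1.5,-3.5,0.6],"angular":[0,0,0],"claw":0.18},{"slide":[-1.5,-3.5,0.6],"angular":[0,0,0],"claw":0.18},{"slide":[0,0,0],"angular":[0,0,0],"claw":0.18},{"slide":[0,0,0],"angular":[0,0,0],"claw":0.18}]'
cat >> h.py <<'E'
def go(x,y,z,ax=np.pi):
    "shift (cm, tool axes) and turn to reach x,y,z with tool x at world angle ax"
    s=manip.sense(); M=R.from_quat(s["tool_rot"]); d=M.inv().apply(np.array([x,y,z])-s["tcp_pos"])*100
    t=np.array([[np.cos(ax),np.sin(ax),0],[np.sin(ax),-np.cos(ax),0],[0,0,-1]]).T
    print("t",round(s["t"],2),"slide",d.round(2),"turn",(M.inv()*R.from_matrix(t)).as_rotvec().round(4),"gap",round(s["finger_gap"],3),"F",s["force"].round(1))
def look():
    im=viewer.snapshot("top")
    for c,s,r in blobs(brass(im),60,400):
        if c[0]>125 and c[1]<230 and c[1]>140: print(c.round(1),s,back("top",*c,.016)[:2].round(4),back("top",*c,.033)[:2].round(4))
    return im
E
python3 -c "
from h import *
go(.458,.0155,.10); im=look()"
```

```text
t: 0.93
tcp_pos: [0.3146, 0.3421, 0.1678]
tool_rot: [-0.0, 1.0, -0.0, -0.0]
force: [1.0, 0.6, -0.3]
finger_gap: 0.586
gripper_force: 0.0
t: 1.68
tcp_pos: [0.4203, 0.097, 0.1258]
tool_rot: [0.003, 1.0, 0.0, -0.0]
force: [-0.9, 0.3, 0.1]
finger_gap: 0.592
gripper_force: 0.0
t 1.68 slide [-3.81 -8.13  2.57] turn [ 0.0001 -0.0007 -0.0051] gap 0.592 F [-0.9  0.3  0.1]
[311.5 173.4] 183 [ 0.5578 -0.1955] [ 0.5546 -0.1937]
[284.5 180.3] 197 [ 0.5396 -0.1239] [ 0.5367 -0.1232]
[231.8 211.5] 202 [0.4572 0.0154] [0.4554 0.0141]
[260.8 212.1] 186 [ 0.4554 -0.0608] [ 0.4537 -0.061 ]
```

```bash
python3 -m creep '[{"slide":[-1.27,-2.71,0.86],"angular":[0,0,-0.005],"claw":0.18},{"slide":[-1.27,-2.71,0.86],"angular":[0,0,0],"claw":0.18},{"slide":[-1.27,-2.71,0.86],"angular":[0,0,0],"claw":0.18},{"slide":[0,0,3.2],"angular":[0,0,0],"claw":0.18},{"slide":[0,0,3.2],"angular":[0,0,0],"claw":0.18},{"slide":[0,0,2],"angular":[0,0,0],"claw":0.18},{"slide":[0,0,1],"angular":[0,0,0],"claw":0.18},{"slide":[0,0,0],"angular":[0,0,0],"claw":0.18}]'
python3 -c "
from h import *
go(.458,.0155,.006)"
```

```text
t: 2.4
tcp_pos: [0.4557, 0.0198, 0.0046]
tool_rot: [-0.004, 1.0, 0.001, -0.003]
force: [-1.0, 0.6, 0.3]
finger_gap: 0.59
gripper_force: 0.0
t 2.4 slide [-0.22 -0.43 -0.15] turn [ 0.0012 -0.0054  0.0078] gap 0.59 F [-1.   0.6  0.3]
```

```bash
python3 -m creep '[{"slide":[0,0,0],"angular":[0,0,0],"claw":0.18}]'; python3 -c "
from h import *
go(.458,.0155,.006)"
```

```text
t: 2.48
tcp_pos: [0.4571, 0.0193, 0.0062]
tool_rot: [-0.004, 1.0, 0.0, -0.001]
force: [-0.7, 0.2, 0.2]
finger_gap: 0.596
gripper_force: 0.0
t 2.48 slide [-0.09 -0.38  0.02] turn [ 0.0005 -0.0019  0.0077] gap 0.596 F [-0.7  0.2  0.2]
```

```bash
python3 -m creep '[{"slide":[-0.08,-0.38,0],"angular":[0,0,0.008],"claw":0.18},{"slide":[0,0,0],"angular":[0,0,0],"claw":0.18},{"slide":[0,0,0],"angular":[0,0,0],"claw":-1},{"slide":[0,0,0],"angular":[0,0,0],"claw":-1},{"slide":[0,0,0],"angular":[0,0,0],"claw":-1},{"slide":[0,0,0],"angular":[0,0,0],"claw":-1},{"slide":[0,0,0],"angular":[0,0,0],"claw":-1}]' 60; python3 -c "
from h import *
go(.485,.3097,.10,np.pi+.028)"
```

```text
t: 3.07
tcp_pos: [0.4588, 0.0139, 0.0066]
tool_rot: [0.001, 1.0, -0.0, 0.0]
force: [0.1, -0.1, -0.1]
finger_gap: 0.002
gripper_force: 0.0
t 3.07 slide [-2.53 29.59 -9.34] turn [-0.0001  0.0004 -0.0309] gap 0.002 F [ 0.1 -0.1 -0.1]
```

```bash
python3 - <<'E'
from h import *
crop(viewer.snapshot("scene"),"s1",200,120,400,260,4)
look()
E
```

```text
[311.5 173.5] 181 [ 0.5576 -0.1954] [ 0.5544 -0.1937]
[284.6 180.4] 198 [ 0.5395 -0.1241] [ 0.5365 -0.1233]
[261. 212.] 177 [ 0.4556 -0.0613] [ 0.4539 -0.0615]
```

View pics/s1.png

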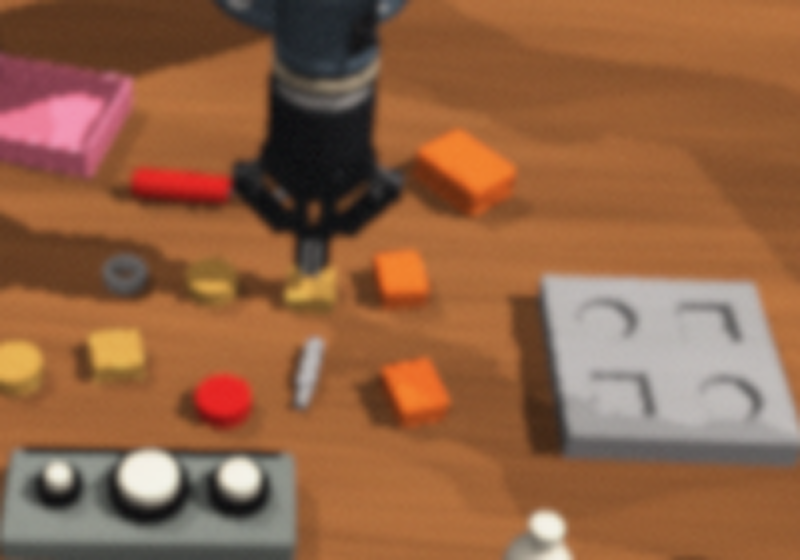

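The scene view shows the shut fingers at crop (312,250), with the square blank at (310,290) not between them. I'll lift clear, open, and measure again.

```bash
python3 -m creep '[{"slide":[0,0,-2],"angular":[0,0,0],"claw":-1},{"slide":[0,0,-4],"angular":[0,0,0],"claw":0.18},{"slide":[0,0,-4],"angular":[0,0,0],"claw":0.18},{"slide":[4,0,0],"angular":[0,0,0],"claw":0.18},{"slide":[4,0,0],"angular":[0,0,0],"claw":0.18}]'; python3 - <<'E'
from h import *
im=look(); crop(im,"t2",190,155,320,235,6)
m=brass(viewer.snapshot("scene"))
for c,s,r in blobs(m,40,900): print("scene",c.round(1),s,back("scene",*c,.012).round(4))
E
```

```text
t: 3.58
tcp_pos: [0.3832, 0.0128, 0.1087]
tool_rot: [0.001, 1.0, -0.002, 0.006]
force: [-1.2, -0.1, -0.2]
finger_gap: 0.557
gripper_force: 0.0
[311.5 173.4] 182 [ 0.5577 -0.1954] [ 0.5545 -0.1937]
[284.6 180.3] 198 [ 0.5396 -0.124 ] [ 0.5367 -0.1233]
[232.2 209.7] 150 [0.4619 0.0144] [0.4601 0.0131]
[260.8 212.1] 186 [ 0.4554 -0.0608] [ 0.4537 -0.061 ]
scene [252.6 189.2] 94 [ 0.4542 -0.0608  0.012 ]
scene [276.9 191.2] 96 [0.4571 0.0144 0.012 ]
scene [228.6 207.7] 116 [ 0.5384 -0.1245  0.012 ]
scene [203.2 211. ] 117 [ 0.5573 -0.1962  0.012 ]
scene [ 39.5 218.2] 118 [ 0.6208 -0.6502  0.012 ]
scene [136.7 278.7] 299 [ 0.7939 -0.3169  0.012 ]
```

View pics/t2.png

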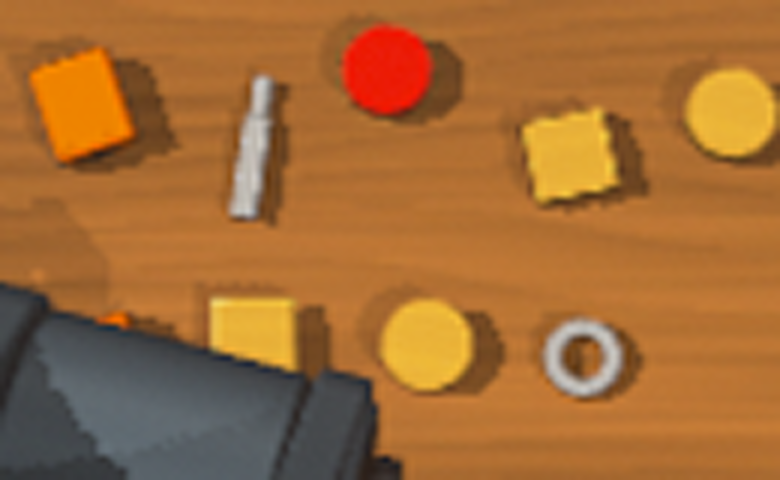

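The blank hasn't moved, so the fingers closed above it and the tips sit higher than I assumed. I'll calibrate the tip height by touching the free bench gently with the fingers shut.

```bash
python3 -m creep '[{"slide":[0,0,3],"angular":[0,0,0],"claw":-1},{"slide":[0,0,3],"angular":[0,0,0],"claw":-1},{"slide":[0,0,3],"angular":[0,0,0],"claw":-1},{"slide":[0,0,0.9],"angular":[0,0,0],"claw":-1},{"slide":[0,0,0],"angular":[0,0,0],"claw":-1},{"slide":[0,0,0],"angular":[0,0,0],"claw":-1}]'
python3 -m creep '[{"slide":[0,0,0.3],"angular":[0,0,0],"claw":-1},{"slide":[0,0,0],"angular":[0,0,0],"claw":-1}]'
python3 -m creep '[{"slide":[0,0,0.2],"angular":[0,0,0],"claw":-1},{"slide":[0,0,0],"angular":[0,0,0],"claw":-1}]'
python3 -m creep '[{"slide":[0,0,0.2],"angular":[0,0,0],"claw":-1},{"slide":[0,0,0],"angular":[0,0,0],"claw":-1}]'
```

```text
t: 4.18
tcp_pos: [0.3782, 0.0143, 0.0069]
tool_rot: [0.001, 1.0, 0.0, -0.001]
force: [0.3, -0.1, 1.3]
finger_gap: 0.0
gripper_force: 0.0
t: 4.35
tcp_pos: [0.3793, 0.014, 0.005]
tool_rot: [0.001, 1.0, -0.0, 0.001]
force: [0.3, -0.2, 0.4]
finger_gap: 0.002
gripper_force: 0.0
t: 4.52
tcp_pos: [0.3792, 0.014, 0.0029]
tool_rot: [0.001, 1.0, -0.0, 0.001]
force: [-0.2, -0.6, -0.0]
finger_gap: 0.001
gripper_force: 0.0
t: 4.68
tcp_pos: [0.379, 0.0141, 0.0006]
tool_rot: [0.001, 1.0, -0.0, 0.0]
force: [-0.0, 0.1, 0.5]
finger_gap: -0.004
gripper_force: 0.0
```

```bash
for i in 1 2 3; do python3 -m creep '[{"slide":[0,0,0.2],"angular":[0,0,0],"claw":-1},{"slide":[0,0,0],"angular":[0,0,0],"claw":-1}]' | grep -E "tcp_pos|force"; done
```

```text
tcp_pos: [0.3788, 0.0141, -0.0017]
force: [-0.3, 1.1, -0.2]
gripper_force: 0.0
tcp_pos: [0.3787, 0.0142, -0.0038]
force: [-0.3, 0.8, 0.0]
gripper_force: 0.0
tcp_pos: [0.3787, 0.0142, -0.0059]
force: [0.2, -0.0, 0.2]
gripper_force: 0.0
```

```bash
python3 -m creep '[{"slide":[0,0,0.2],"angular":[0,0,0],"claw":-1},{"slide":[0,0,0],"angular":[0,0,0],"claw":-1}]' | grep -E "tcp_pos|^force"
python3 -m creep '[{"slide":[0,0,0.2],"angular":[0,0,0],"claw":-1},{"slide":[0,0,0],"angular":[0,0,0],"claw":-1}]' | grep -E "tcp_pos|^force"
python3 -m creep '[{"slide":[0,0,0.15],"angular":[0,0,0],"claw":-1},{"slide":[0,0,0],"angular":[0,0,0],"claw":-1}]' | grep -E "tcp_pos|^force"
```

```text
tcp_pos: [0.3787, 0.0141, -0.0079]
force: [0.1, -0.3, -0.6]
tcp_pos: [0.3787, 0.0141, -0.0098]
force: [0.4, -0.6, -0.0]
tcp_pos: [0.3787, 0.0141, -0.0113]
force: [-0.5, 1.0, -0.4]
```

```bash
python3 -m creep '[{"slide":[0,0,0.15],"angular":[0,0,0],"claw":-1},{"slide":[0,0,0],"angular":[0,0,0],"claw":-1}]' | grep -E "tcp_pos|^force"
python3 -m creep '[{"slide":[0,0,0.15],"angular":[0,0,0],"claw":-1},{"slide":[0,0,0],"angular":[0,0,0],"claw":-1}]' | grep -E "tcp_pos|^force"
python3 -m creep '[{"slide":[0,0,0.15],"angular":[0,0,0],"claw":-1},{"slide":[0,0,0],"angular":[0,0,0],"claw":-1}]' | grep -E "tcp_pos|^force"
python3 - <<'E'
from h import *
crop(viewer.snapshot("scene"),"s3",200,60,350,200,5)
E
```

```text
tcp_pos: [0.3787, 0.0142, -0.0127]
force: [-0.1, 0.3, -0.7]
tcp_pos: [0.3787, 0.0141, -0.0142]
force: [1.0, -0.2, -0.4]
tcp_pos: [0.3787, 0.0141, -0.0158]
force: [-0.0, -0.2, -0.7]
```

View pics/s3.png

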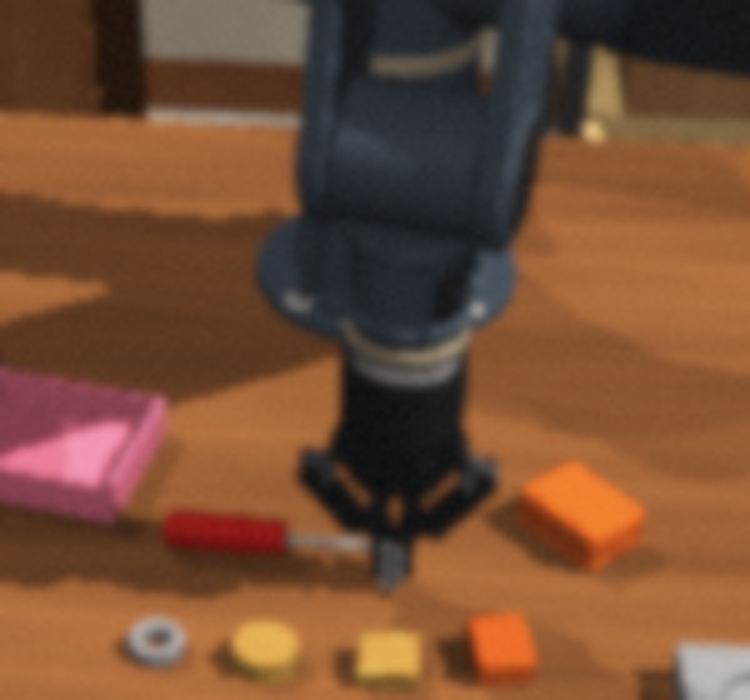

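```bash
python3 -c "
from h import *
for z in (-.016,0,.01,.02,.03): print(z,proj('scene',[.3787,.0141,z]))
print(back('scene',277.9,177.5,0),back('scene',277.9,177.5,.02)); s=manip.sense(); print(s['q'],s['tau'])
"
```

```text
-0.016 [[277.13055012 181.03707159]]
0 [[277.3707705  177.36952238]]
0.01 [[277.52327796 175.04112448]]
0.02 [[277.67764837 172.68428414]]
0.03 [[277.83391607 170.29847703]]
[ 3.79205055e-01  1.58363522e-02 -1.11022302e-16] [0.40211708 0.01545951 0.02      ]
[-2.59884111e-01  7.39339941e-01  2.20170940e+00 -3.51032932e-05
  2.00780557e-01 -1.82787328e+00] [-6.54799427e-03 -3.33770335e+01  1.88061588e+00 -1.23327536e-04
 -8.74918071e-03 -7.61873082e-06]
```

```bash
python3 -m creep '[{"slide":[0,0,0.15],"angular":[0,0,0],"claw":-1},{"slide":[0,0,0],"angular":[0,0,0],"claw":-1}]' | grep -E "tcp_pos|^force"
python3 -m creep '[{"slide":[0,0,0.1],"angular":[0,0,0],"claw":-1},{"slide":[0,0,0],"angular":[0,0,0],"claw":-1}]' | grep -E "tcp_pos|^force"
python3 -m creep '[{"slide":[0,0,0.1],"angular":[0,0,0],"claw":-1},{"slide":[0,0,0],"angular":[0,0,0],"claw":-1}]' | grep -E "tcp_pos|^force"
```

```text
tcp_pos: [0.3787, 0.0141, -0.0172]
force: [0.3, 0.6, 0.2]
tcp_pos: [0.3787, 0.0141, -0.0182]
force: [-0.1, 0.1, -0.7]
tcp_pos: [0.3787, 0.0142, -0.0192]
force: [-0.5, 0.5, 0.3]
```

```bash
python3 -m creep '[{"slide":[0,0,0.1],"angular":[0,0,0],"claw":-1},{"slide":[0,0,0],"angular":[0,0,0],"claw":-1}]' | grep -E "tcp_pos|^force"
python3 -m creep '[{"slide":[0,0,0.1],"angular":[0,0,0],"claw":-1},{"slide":[0,0,0],"angular":[0,0,0],"claw":-1}]' | grep -E "tcp_pos|^force"
python3 -m creep '[{"slide":[0,0,0.1],"angular":[0,0,0],"claw":-1},{"slide":[0,0,0],"angular":[0,0,0],"claw":-1}]' | grep -E "tcp_pos|^force"
python3 - <<'E'
from h import *
crop(viewer.snapshot("scene"),"s4",240,120,320,200,7)
E
```

```text
tcp_pos: [0.3787, 0.0141, -0.0202]
force: [-0.1, -1.1, -0.3]
tcp_pos: [0.3788, 0.0141, -0.021]
force: [0.1, -0.1, 1.5]
tcp_pos: [0.3788, 0.0141, -0.0211]
force: [-0.5, -0.4, 15.5]
```

View pics/s4.png

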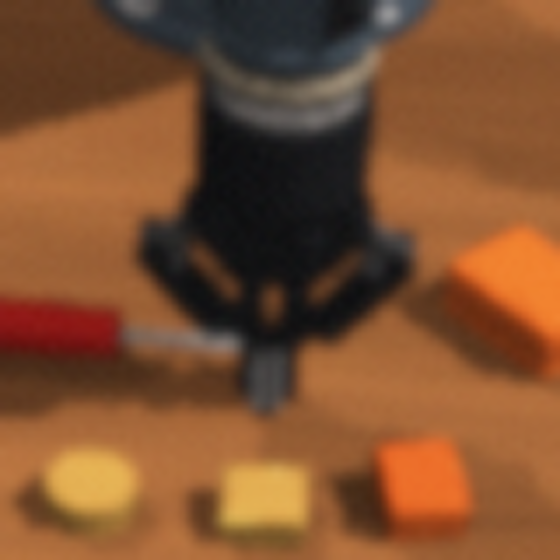

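Contact comes at a reported z of -0.021, so the tips sit 21 mm above the reported TCP height. The picture shows the tips at crop (266,405), which puts x and y within about 2 mm. I'll allow for the height offset and grasp again.

```bash
python3 -m creep '[{"slide":[0,0,-2],"angular":[0,0,0],"claw":-1},{"slide":[0,0,-3],"angular":[0,0,0],"claw":0.18},{"slide":[-4,0.05,0],"angular":[0,0,0],"claw":0.18},{"slide":[-3.9,0.05,0],"angular":[0,0,0],"claw":0.18},{"slide":[0,0,0],"angular":[0,0,0],"claw":0.18},{"slide":[0,0,0],"angular":[0,0,0],"claw":0.18},{"slide":[0,0,2.0],"angular":[0,0,0],"claw":0.18},{"slide":[0,0,2.0],"angular":[0,0,0],"claw":0.18},{"slide":[0,0,0],"angular":[0,0,0],"claw":0.18},{"slide":[0,0,0],"angular":[0,0,0],"claw":0.18}]'
python3 -c "
from h import *
go(.458,.0155,-.017)"
```

```text
t: 8.12
tcp_pos: [0.4552, 0.0154, -0.013]
tool_rot: [0.001, 1.0, 0.001, -0.003]
force: [-0.1, 0.4, 0.2]
finger_gap: 0.589
gripper_force: 0.0
t 8.12 slide [-0.28  0.01  0.4 ] turn [ 0.0011 -0.0052 -0.0029] gap 0.589 F [-0.1  0.4  0.2]
```

```bash
python3 -m creep '[{"slide":[-0.15,0,0.3],"angular":[0,0,-0.002],"claw":0.18},{"slide":[0,0,0],"angular":[0,0,0],"claw":0.18},{"slide":[0,0,0],"angular":[0,0,0],"claw":-1},{"slide":[0,0,0],"angular":[0,0,0],"claw":-1},{"slide":[0,0,0],"angular":[0,0,0],"claw":-1},{"slide":[0,0,0],"angular":[0,0,0],"claw":-1}]' 60
python3 -c "
from h import *
go(.485,.3097,.09,np.pi+.028)
im=viewer.snapshot('scene')
for c,s,r in blobs(brass(im),40,200): print(c.round(1),s,back('scene',*c,.012).round(4))
"
```

```text
t: 8.62
tcp_pos: [0.4596, 0.0148, -0.0141]
tool_rot: [0.0, 1.0, -0.0, 0.001]
force: [-1.0, -0.8, 6.4]
finger_gap: 0.398
gripper_force: 60.1
t 8.62 slide [ -2.54  29.49 -10.41] turn [-0.0004  0.0014 -0.0286] gap 0.398 F [-1.  -0.8  6.4]
[252.7 190.3] 66 [ 0.4589 -0.0601  0.012 ]
[277.4 192.4] 72 [0.4622 0.0159 0.012 ]
[228.7 207.6] 116 [ 0.538  -0.1244  0.012 ]
[203.3 211. ] 122 [ 0.5575 -0.1958  0.012 ]
[ 39.5 218.4] 123 [ 0.6216 -0.6496  0.012 ]
```

```bash
python3 -m creep '[{"slide":[0,0,-3],"angular":[0,0,0],"claw":-1},{"slide":[0,0,-3.5],"angular":[0,0,0],"claw":-1},{"slide":[0,0,-3],"angular":[0,0,0],"claw":-1},{"slide":[-0.3,3.7,0],"angular":[0,0,-0.028],"claw":-1},{"slide":[-0.3,3.7,0],"angular":[0,0,0],"claw":-1},{"slide":[-0.3,3.7,0],"angular":[0,0,0],"claw":-1},{"slide":[-0.3,3.7,0],"angular":[0,0,0],"claw":-1},{"slide":[-0.3,3.7,0],"angular":[0,0,0],"claw":-1},{"slide":[-0.3,3.7,0],"angular":[0,0,0],"claw":-1},{"slide":[-0.3,3.7,0],"angular":[0,0,0],"claw":-1}]'
python3 -m creep '[{"slide":[-0.3,3.6,0],"angular":[0,0,0],"claw":-1},{"slide":[0,0,0],"angular":[0,0,0],"claw":-1},{"slide":[0,0,0],"angular":[0,0,0],"claw":-1},{"slide":[0,0,0],"angular":[0,0,0],"claw":-1}]'
python3 - <<'E'
from h import *
go(.485,.3097,.02,np.pi+.028)
im=viewer.snapshot('scene'); crop(im,"s5",290,120,430,230,5)
for c,s,r in blobs(brass(im),40,200): print(c.round(1),s)
E
```

```text
t: 9.5
tcp_pos: [0.4735, 0.2761, 0.0801]
tool_rot: [-0.014, 1.0, -0.0, -0.0]
force: [0.9, -0.0, -1.4]
finger_gap: 0.399
gripper_force: 60.8
t: 9.83
tcp_pos: [0.4751, 0.3099, 0.0796]
tool_rot: [-0.014, 1.0, -0.001, -0.001]
force: [-0.7, -1.0, -1.7]
finger_gap: 0.398
gripper_force: 60.8
t 9.83 slide [-0.99 -0.04  5.96] turn [-0.001  -0.0016  0.0002] gap 0.398 F [-0.7 -1.  -1.7]
[384.7 177.4] 72
[252.3 188.9] 47
[228.7 207.8] 121
[203.3 211. ] 120
[ 39.5 218.4] 120
```

View pics/s5.png

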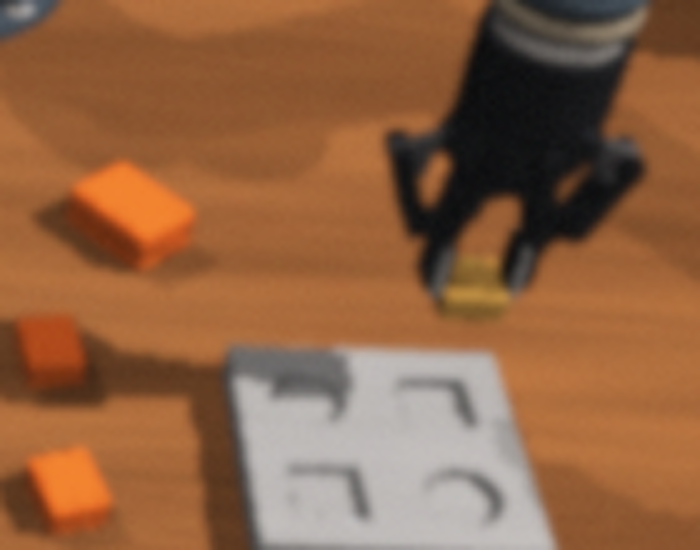

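```bash
python3 -c "
from h import *
p=back('scene',384.2,183.0,.0937); print(p-[.018,0,0])
# die holes as seen in scene crop: sBL, sTR, rounds rough
for n,h in dict(sBL=(.485,.3097),sTR=(.562,.2369),rTL=(.56,.3118),rBR=(.487,.2348)).items():
  print(n,((proj('scene',[*h,.024])[0]-[290,120])*5+2).round())
c=[[.485+a*.01925,.3097+b*.01925,.024] for a,b in ((1,1),(1,-1),(-1,-1),(-1,1))]
print(((proj('scene',c)-[290,120])*5+2).round().tolist())
"
```

```text
[0.4679158  0.31392155 0.0937    ]
sBL [435. 403.]
sTR [328. 492.]
rTL [462. 497.]
rBR [308. 398.]
[[474.0, 428.0], [407.0, 424.0], [397.0, 379.0], [462.0, 382.0]]
```

```bash
python3 -m creep '[{"slide":[-1.1,0,3],"angular":[0,0,0],"claw":-1},{"slide":[0,0,3],"angular":[0,0,0],"claw":-1},{"slide":[0,0,0],"angular":[0,0,0],"claw":-1},{"slide":[0,0,0],"angular":[0,0,0],"claw":-1},{"slide":[0,0,0],"angular":[0,0,0],"claw":-1}]'
python3 - <<'E'
from h import *
go(.4865,.3097,.02,np.pi+.028)
im=viewer.snapshot('scene')
m=brass(im)[150:230,350:430]; ys,xs=np.nonzero(m); print(xs.min()+350,xs.max()+350,ys.min()+150,ys.max()+150)
for r in range(ys.min(),ys.max()+1): print(r+150,''.join('#' if v else '.' for v in m[r,xs.min()-2:xs.max()+3]), xs.min()+348)
def bx(x,y,z): return proj('scene',[[x+a*.018,y+b*.018,z+c*.016] for c in (0,1) for a,b in ((1,1),(1,-1),(-1,-1),(-1,1))]).round(1).tolist()
s=manip.sense()["tcp_pos"]; print(bx(s[0]-.0015,s[1],s[2]+.0141))
im=viewer.snapshot('top'); 
for c,sz,r in blobs(brass(im),10,400): print(c.round(1),sz,back("top",*c,.05)[:2].round(4))
E
```

```text
t: 10.3
tcp_pos: [0.4874, 0.3097, 0.0207]
tool_rot: [-0.013, 1.0, -0.0, -0.0]
force: [0.7, -0.0, -1.2]
finger_gap: 0.4
gripper_force: 60.8
t 10.3 slide [ 0.09 -0.    0.07] turn [-0.0001 -0.0003 -0.0023] gap 0.4 F [ 0.7 -0.  -1.2]
375 386 190 200
190 ....#........... 373
191 ....###......... 373
192 ....###..#...... 373
193 ......######.... 373
194 ....#######..... 373
195 ..###########... 373
196 ...###########.. 373
197 ..############.. 373
198 ...##########... 373
199 ...##.#####..... 373
200 ....#....##..... 373
[[385.2, 202.5], [372.6, 201.8], [370.6, 193.2], [382.9, 193.9], [386.6, 198.6], [373.9, 197.9], [371.9, 189.3], [384.3, 190.0]]
[353.4  87.6] 222 [ 0.7812 -0.3068]
[467.6 114.1] 61 [ 0.7057 -0.5996]
[311.5 173.3] 182 [ 0.5516 -0.192 ]
[284.6 180.3] 197 [ 0.5337 -0.1225]
[115.7 204.5] 49 [0.473  0.3123]
[260.9 212. ] 179 [ 0.4524 -0.0614]
```

```bash
python3 - <<'E'
from h import *
im=viewer.snapshot('scene')
a=cv2.resize(im[160:230,345:425],None,fx=8,fy=8,interpolation=cv2.INTER_CUBIC)
b=viewer.snapshot('top')[175:235,90:150]; b=cv2.resize(b,None,fx=8,fy=8,interpolation=cv2.INTER_CUBIC)
a=cv2.resize(a,(400,350)); a=np.zeros((560,800,3),np.uint8); 
A=cv2.resize(im[172:222,350:405],(440,400),interpolation=cv2.INTER_CUBIC); B=cv2.resize(b,(360,360),interpolation=cv2.INTER_AREA)
a[:400,:440]=A; a[:360,440:]=B; cv2.imwrite("pics/s6.png",a)
E
```

```text
(no output)
```

View pics/s6.png

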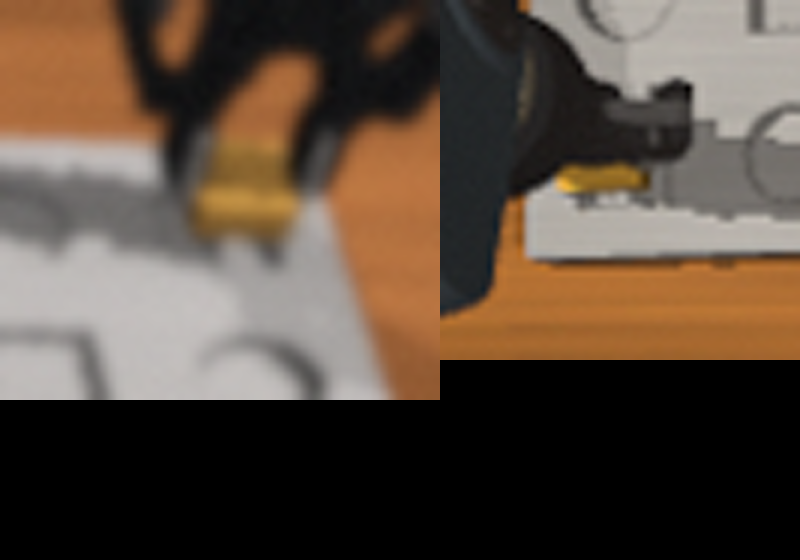

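The blank is held flat: its front face spans (193..297, 205..235) on the left panel, and in the top panel it spans x 560..650 with its near edge at y≈190. I'll compare these numerically.

```bash
python3 -c "
from h import *
for z in (.0348,.0508): print(z, proj('top',[[.4679,.3277,z],[.4679,.2917,z]]).round(1).tolist(), back('top',110,206.2,z)[:2],back('top',125,206.2,z)[:2])
print(back('scene',380.2,201.0,.0348),back('scene',380.2,197.2,.0508))
"
```

```text
0.0348 [[111.7, 207.1], [125.4, 207.1]] [0.47033274 0.33215473] [0.47017974 0.29273048]
0.0508 [[109.5, 206.4], [123.4, 206.4]] [0.46851039 0.32653024] [0.46835951 0.28765377]
[0.49878356 0.31512823 0.0348    ] [0.49963879 0.31100282 0.0508    ]
```

```bash
python3 -m creep '[{"slide":[0.12,0,0.8],"angular":[0,0,0],"claw":-1},{"slide":[0,0,0],"angular":[0,0,0],"claw":-1}]' | grep -E "tcp_pos|^force"
python3 -m creep '[{"slide":[0,0,0.3],"angular":[0,0,0],"claw":-1},{"slide":[0,0,0],"angular":[0,0,0],"claw":-1}]' | grep -E "tcp_pos|^force"
python3 -m creep '[{"slide":[0,0,0.2],"angular":[0,0,0],"claw":-1},{"slide":[0,0,0],"angular":[0,0,0],"claw":-1}]' | grep -E "tcp_pos|^force"
python3 -m creep '[{"slide":[0,0,0.2],"angular":[0,0,0],"claw":-1},{"slide":[0,0,0],"angular":[0,0,0],"claw":-1}]' | grep -E "tcp_pos|^force"
```

```text
tcp_pos: [0.4854, 0.3105, 0.0117]
force: [-0.3, 0.8, -2.3]
tcp_pos: [0.4858, 0.3107, 0.0096]
force: [-2.4, -0.7, 6.1]
tcp_pos: [0.4859, 0.3108, 0.0092]
force: [-3.3, -1.8, 16.1]
tcp_pos: [0.4867, 0.3102, 0.0064]
force: [0.7, -3.3, -0.6]
```

```bash
python3 -m creep '[{"slide":[0,0,0.2],"angular":[0,0,0],"claw":-1},{"slide":[0,0,0],"angular":[0,0,0],"claw":-1}]' | grep -E "tcp_pos|^force"
python3 -m creep '[{"slide":[0,0,0.2],"angular":[0,0,0],"claw":-1},{"slide":[0,0,0],"angular":[0,0,0],"claw":-1}]' | grep -E "tcp_pos|^force"
python3 -m creep '[{"slide":[0,0,0.1],"angular":[0,0,0],"claw":-1},{"slide":[0,0,0],"angular":[0,0,0],"claw":-1}]' | grep -E "tcp_pos|^force"
```

```text
tcp_pos: [0.4863, 0.3101, 0.003]
force: [0.9, -3.4, 6.1]
tcp_pos: [0.4863, 0.3101, 0.0029]
force: [-2.7, -5.5, 19.0]
tcp_pos: [0.4863, 0.3101, 0.0029]
force: [-3.4, -6.2, 25.1]
```

Seated: the blank bottomed at the predicted height. I'll release it and move to the next round blank.

```bash
python3 -m creep '[{"slide":[0,0,-0.4],"angular":[0,0,0],"claw":0.2},{"slide":[0,0,0],"angular":[0,0,0],"claw":0.2},{"slide":[0,0,0],"angular":[0,0,0],"claw":0.2},{"slide":[0,0,-3],"angular":[0,0,0],"claw":0.2},{"slide":[0,0,-3],"angular":[0,0,0],"claw":0.2},{"slide":[0.41,-3.7,0],"angular":[0,0,0],"claw":0.2},{"slide":[0.41,-3.7,0],"angular":[0,0,0],"claw":0.2},{"slide":[0.41,-3.7,0],"angular":[0,0,0],"claw":0.2},{"slide":[0.41,-3.7,0],"angular":[0,0,0],"claw":0.2},{"slide":[0.41,-3.7,0],"angular":[0,0,0],"claw":0.2}]' | head -2
python3 -c "
from h import *
look()"
python3 -m creep '[{"slide":[0.41,-3.7,0],"angular":[0,0,0],"claw":0.2},{"slide":[0.41,-3.7,0],"angular":[0,0,0],"claw":0.2},{"slide":[0.41,-3.7,0],"angular":[0,0,0],"claw":0.2},{"slide":[0.41,-3.7,0],"angular":[0,0,0],"claw":0.2},{"slide":[0.41,-3.7,0],"angular":[0,0,0],"claw":0.2},{"slide":[0,0,0],"angular":[0,0,0],"claw":0.2},{"slide":[0,0,0],"angular":[0,0,0],"claw":0.2}]' | head -2
python3 -c "
from h import *
go(.456,-.0605,-.014,np.pi+.028)"
```

```text
t: 12.5
tcp_pos: [0.4701, 0.1242, 0.0633]
[311.5 173.4] 183 [ 0.5578 -0.1954] [ 0.5546 -0.1936]
[284.6 180.3] 198 [ 0.5395 -0.124 ] [ 0.5366 -0.1233]
[260.9 212. ] 180 [ 0.4555 -0.0611] [ 0.4538 -0.0613]
t: 13.13
tcp_pos: [0.4555, -0.0621, 0.0633]
t 13.13 slide [-0.06  0.16  7.73] turn [ 0.0004 -0.0001 -0.0057] gap 0.597 F [-0.1 -0.2 -0. ]
```

```bash
sed -i 's/c\[0\]>125/c[0]>98/' h.py
python3 -m creep '[{"slide":[-0.06,0.15,3],"angular":[0,0,0],"claw":0.2},{"slide":[0,0,3],"angular":[0,0,0],"claw":0.2},{"slide":[0,0,1.7],"angular":[0,0,0],"claw":0.2},{"slide":[0,0,0],"angular":[0,0,0],"claw":0.2},{"slide":[0,0,0],"angular":[0,0,0],"claw":-1},{"slide":[0,0,0],"angular":[0,0,0],"claw":-1},{"slide":[0,0,0],"angular":[0,0,0],"claw":-1},{"slide":[0,0,0],"angular":[0,0,0],"claw":-1}]' 
python3 -c "
from h import *
go(.487,.2352,.07,np.pi+.028)
"
```

```text
t: 13.8
tcp_pos: [0.4565, -0.0587, -0.0121]
tool_rot: [-0.014, 1.0, -0.0, 0.001]
force: [-0.7, -0.6, -1.5]
finger_gap: 0.429
gripper_force: 60.1
t 13.8 slide [-3.88 29.28 -8.23] turn [-0.0008  0.0021 -0.0002] gap 0.429 F [-0.7 -0.6 -1.5]
```

```bash
python3 -m creep '[{"slide":[0,0,-3.5],"angular":[0,0,0],"claw":-1},{"slide":[0,0,-3.5],"angular":[0,0,0],"claw":-1},{"slide":[-0.5,3.66,0],"angular":[0,0,0],"claw":-1},{"slide":[-0.5,3.66,0],"angular":[0,0,0],"claw":-1},{"slide":[-0.5,3.66,0],"angular":[0,0,0],"claw":-1},{"slide":[-0.5,3.66,0],"angular":[0,0,0],"claw":-1},{"slide":[-0.5,3.66,0],"angular":[0,0,0],"claw":-1},{"slide":[-0.5,3.66,0],"angular":[0,0,0],"claw":-1},{"slide":[-0.5,3.66,0],"angular":[0,0,0],"claw":-1},{"slide":[-0.5,3.66,0],"angular":[0,0,0],"claw":-1}]' | head -2
python3 -m creep '[{"slide":[0,0,2],"angular":[0,0,0],"claw":-1},{"slide":[0,0,2],"angular":[0,0,0],"claw":-1},{"slide":[0,0,0],"angular":[0,0,0],"claw":-1},{"slide":[0,0,0],"angular":[0,0,0],"claw":-1}]'
python3 -c "
from h import *
go(.488,.2352,.013,np.pi+.028)
m=brass(viewer.snapshot('scene'))[:,300:400]; ys,xs=np.nonzero(m); print(xs.min()+300,xs.max()+300,ys.min(),ys.max())
s=manip.sense()['tcp_pos']; a=np.linspace(0,6.28,40); f=lambda z: proj('scene',np.c_[s[0]-.001+.02*np.cos(a),s[1]+.02*np.sin(a),0*a+z]);p=np.r_[f(s[2]+.0141),f(s[2]+.0301)]; print(p.min(0),p.max(0))
"
```

```text
t: 14.63
tcp_pos: [0.4877, 0.237, 0.0579]
t: 14.97
tcp_pos: [0.4867, 0.2349, 0.0168]
tool_rot: [-0.014, 1.0, -0.0, -0.001]
force: [-0.0, -0.0, -1.1]
finger_gap: 0.432
gripper_force: 60.7
t 14.97 slide [-0.14  0.02  0.38] turn [-0.0004 -0.002  -0.0005] gap 0.432 F [-0.  -0.  -1.1]
348 383 191 203
[344.80188484 188.7344561 ] [359.7048274  202.12546061]
```

```bash
python3 -m creep '[{"slide":[-0.12,0,0.3],"angular":[0,0,0],"claw":-1},{"slide":[0,0,0.2],"angular":[0,0,0],"claw":-1},{"slide":[0,0,0],"angular":[0,0,0],"claw":-1}]' | grep -E "tcp_pos|^force"
python3 -m creep '[{"slide":[0,0,0.2],"angular":[0,0,0],"claw":-1},{"slide":[0,0,0],"angular":[0,0,0],"claw":-1}]' | grep -E "tcp_pos|^force"
python3 -m creep '[{"slide":[0,0,0.2],"angular":[0,0,0],"claw":-1},{"slide":[0,0,0],"angular":[0,0,0],"claw":-1}]' | grep -E "tcp_pos|^force"
python3 -m creep '[{"slide":[0,0,0.2],"angular":[0,0,0],"claw":-1},{"slide":[0,0,0],"angular":[0,0,0],"claw":-1}]' | grep -E "tcp_pos|^force"
```

```text
tcp_pos: [0.4895, 0.2346, 0.0125]
force: [-0.6, -0.2, -1.1]
tcp_pos: [0.4894, 0.2348, 0.0103]
force: [0.7, 0.2, 2.0]
tcp_pos: [0.4889, 0.2348, 0.0093]
force: [-3.0, -1.9, 12.4]
tcp_pos: [0.4882, 0.2345, 0.008]
force: [-4.2, -2.7, 17.1]
```

```bash
python3 -m creep '[{"slide":[0.12,-0.05,0],"angular":[0,0,0],"claw":-1},{"slide":[0,0,0.2],"angular":[0,0,0],"claw":-1},{"slide":[0,0,0],"angular":[0,0,0],"claw":-1}]' | grep -E "tcp_pos|^force"
python3 -m creep '[{"slide":[0,0,0.2],"angular":[0,0,0],"claw":-1},{"slide":[0,0,0],"angular":[0,0,0],"claw":-1}]' | grep -E "tcp_pos|^force"
python3 -m creep '[{"slide":[0,0,0.2],"angular":[0,0,0],"claw":-1},{"slide":[0,0,0],"angular":[0,0,0],"claw":-1}]' | grep -E "tcp_pos|^force"
```

```text
tcp_pos: [0.4876, 0.2342, 0.0062]
force: [-5.2, -1.9, 15.3]
tcp_pos: [0.4875, 0.2342, 0.0057]
force: [-7.7, -2.8, 28.8]
tcp_pos: [0.4876, 0.2341, 0.0049]
force: [-8.4, -4.8, 37.1]
```

```bash
python3 -m creep '[{"slide":[0.1,0,-0.4],"angular":[0,0,0],"claw":0.2},{"slide":[0,0,0],"angular":[0,0,0],"claw":0.2},{"slide":[0,0,0],"angular":[0,0,0],"claw":0.2},{"slide":[0,0,-3.5],"angular":[0,0,0],"claw":0.2},{"slide":[0,0,-1],"angular":[0,0,0],"claw":-1},{"slide":[0,0,0],"angular":[0,0,0],"claw":-1},{"slide":[0,0,0],"angular":[0,0,0],"claw":-1},{"slide":[0,0,0],"angular":[0,0,0],"claw":-1}]'
python3 -c "
from h import *
go(.487,.235,.015,np.pi+.028)"
```

```text
t: 17.02
tcp_pos: [0.4863, 0.2343, 0.0482]
tool_rot: [-0.014, 1.0, -0.0, -0.0]
force: [-0.5, -0.1, 0.9]
finger_gap: 0.036
gripper_force: 0.0
t 17.02 slide [-0.08  0.06  3.32] turn [-0.0002 -0.001  -0.0008] gap 0.036 F [-0.5 -0.1  0.9]
```

```bash
python3 -m creep '[{"slide":[-0.05,0.05,1.6],"angular":[0,0,0],"claw":-1},{"slide":[0,0,1.6],"angular":[0,0,0],"claw":-1},{"slide":[0,0,0],"angular":[0,0,0],"claw":-1}]' | grep -E "tcp_pos|^force"
python3 -m creep '[{"slide":[0,0,0.2],"angular":[0,0,0],"claw":-1},{"slide":[0,0,0],"angular":[0,0,0],"claw":-1}]' | grep -E "tcp_pos|^force"
python3 -m creep '[{"slide":[0,0,0.2],"angular":[0,0,0],"claw":-1},{"slide":[0,0,0],"angular":[0,0,0],"claw":-1}]' | grep -E "tcp_pos|^force"
python3 -m creep '[{"slide":[0,0,0.2],"angular":[0,0,0],"claw":-1},{"slide":[0,0,0],"angular":[0,0,0],"claw":-1}]' | grep -E "tcp_pos|^force"
```

```text
tcp_pos: [0.4847, 0.2342, 0.0138]
force: [-0.9, -0.6, -0.0]
tcp_pos: [0.4868, 0.2348, 0.0144]
force: [0.7, 0.5, 0.4]
tcp_pos: [0.4875, 0.235, 0.0131]
force: [0.4, -0.2, 1.0]
tcp_pos: [0.4878, 0.2351, 0.012]
force: [-0.4, -0.7, 5.0]
```

```bash
python3 -m creep '[{"slide":[0,0,-2],"angular":[0,0,0],"claw":-1},{"slide":[0,0,-2.5],"angular":[0,0,0],"claw":0.2},{"slide":[-0.42,-3.6,0],"angular":[0,0,0],"claw":0.2},{"slide":[-0.42,-3.6,0],"angular":[0,0,0],"claw":0.2},{"slide":[-0.42,-3.6,0],"angular":[0,0,0],"claw":0.2},{"slide":[-0.42,-3.6,0],"angular":[0,0,0],"claw":0.2},{"slide":[-0.42,-3.6,0],"angular":[0,0,0],"claw":0.2},{"slide":[-0.42,-3.6,0],"angular":[0,0,0],"claw":0.2},{"slide":[-0.42,-3.6,0],"angular":[0,0,0],"claw":0.2},{"slide":[-0.42,-3.6,0],"angular":[0,0,0],"claw":0.2}]' | head -2
python3 -c "
from h import *
look()"
python3 -m creep '[{"slide":[-0.42,-3.6,0],"angular":[0,0,0],"claw":0.2},{"slide":[-0.42,-3.6,0],"angular":[0,0,0],"claw":0.2},{"slide":[0,0,0],"angular":[0,0,-0.091],"claw":0.2},{"slide":[0,0,0],"angular":[0,0,-0.091],"claw":0.2},{"slide":[0,0,0],"angular":[0,0,0],"claw":0.2},{"slide":[0,0,0],"angular":[0,0,0],"claw":0.2}]' | head -2
python3 -c "
from h import *
go(.5395,-.1242,-.014,np.pi+.21)"
```

```text
t: 18.6
tcp_pos: [0.5288, -0.0539, 0.0563]
[311.5 173.4] 182 [ 0.5577 -0.1954] [ 0.5545 -0.1936]
[285.9 181.6] 139 [ 0.5362 -0.1276] [ 0.5334 -0.1268]
t: 19.15
tcp_pos: [0.5389, -0.1237, 0.0561]
t 19.15 slide [-0.05 -0.07  7.01] turn [-0.0001  0.0001 -0.0032] gap 0.601 F [0.5 1.8 1.2]
```

```bash
python3 -m creep '[{"slide":[-0.05,-0.07,3],"angular":[0,0,-0.003],"claw":0.2},{"slide":[0,0,3],"angular":[0,0,0],"claw":0.2},{"slide":[0,0,1],"angular":[0,0,0],"claw":0.2},{"slide":[0,0,0],"angular":[0,0,0],"claw":0.2},{"slide":[0,0,0],"angular":[0,0,0],"claw":-1},{"slide":[0,0,0],"angular":[0,0,0],"claw":-1},{"slide":[0,0,0],"angular":[0,0,0],"claw":-1},{"slide":[0,0,0],"angular":[0,0,0],"claw":-1}]' 
python3 -c "
from h import *
go(.563,.237,.05,np.pi+.028)
"
```

```text
t: 19.82
tcp_pos: [0.5405, -0.1246, -0.0129]
tool_rot: [-0.106, 0.994, -0.001, 0.001]
force: [0.3, 0.6, -1.0]
finger_gap: 0.401
gripper_force: 59.8
t 19.82 slide [-9.83 34.87 -6.32] turn [-0.0013  0.002   0.1842] gap 0.401 F [ 0.3  0.6 -1. ]
```

```bash
python3 -m creep '[{"slide":[0,0,-3.5],"angular":[0,0,0],"claw":-1},{"slide":[0,0,-3],"angular":[0,0,0],"claw":-1},{"slide":[-0.98,3.49,0],"angular":[0,0,0],"claw":-1},{"slide":[-0.98,3.49,0],"angular":[0,0,0],"claw":-1},{"slide":[-0.98,3.49,0],"angular":[0,0,0],"claw":-1},{"slide":[-0.98,3.49,0],"angular":[0,0,0],"claw":-1},{"slide":[-0.98,3.49,0],"angular":[0,0,0],"claw":-1},{"slide":[-0.98,3.49,0],"angular":[0,0,0],"claw":-1},{"slide":[-0.98,3.49,0],"angular":[0,0,0],"claw":-1},{"slide":[-0.98,3.49,0],"angular":[0,0,0],"claw":-1}]' | head -2
python3 -m creep '[{"slide":[-0.98,3.49,0],"angular":[0,0,0],"claw":-1},{"slide":[-0.98,3.49,0],"angular":[0,0,0],"claw":-1},{"slide":[0,0,1],"angular":[0,0,0.092],"claw":-1},{"slide":[0,0,1.5],"angular":[0,0,0.092],"claw":-1},{"slide":[0,0,0],"angular":[0,0,0],"claw":-1},{"slide":[0,0,0],"angular":[0,0,0],"claw":-1}]'
python3 -c "
from h import *
go(.563,.2372,.013,np.pi+.028)
"
```

```text
t: 20.65
tcp_pos: [0.5575, 0.1669, 0.0517]
t: 21.15
tcp_pos: [0.561, 0.2374, 0.0257]
tool_rot: [-0.015, 1.0, -0.0, -0.001]
force: [0.8, 1.1, -1.3]
finger_gap: 0.401
gripper_force: 60.6
t 21.15 slide [-0.2  -0.03  1.27] turn [-0.0004 -0.0018  0.0027] gap 0.401 F [ 0.8  1.1 -1.3]
```

```bash
python3 -m creep '[{"slide":[-0.15,0,0.6],"angular":[0,0,0.002],"claw":-1},{"slide":[0,0,0.6],"angular":[0,0,0],"claw":-1},{"slide":[0,0,0],"angular":[0,0,0],"claw":-1}]' | grep -E "tcp_pos|^force"
python3 -m creep '[{"slide":[0,0,0.3],"angular":[0,0,0],"claw":-1},{"slide":[0,0,0],"angular":[0,0,0],"claw":-1}]' | grep -E "tcp_pos|^force"
python3 -m creep '[{"slide":[0,0,0.2],"angular":[0,0,0],"claw":-1},{"slide":[0,0,0],"angular":[0,0,0],"claw":-1}]' | grep -E "tcp_pos|^force"
python3 -m creep '[{"slide":[0,0,0.2],"angular":[0,0,0],"claw":-1},{"slide":[0,0,0],"angular":[0,0,0],"claw":-1}]' | grep -E "tcp_pos|^force"
```

```text
tcp_pos: [0.5633, 0.2368, 0.0133]
force: [-0.5, 0.4, -2.3]
tcp_pos: [0.5633, 0.2371, 0.0106]
force: [-0.3, -0.8, -1.7]
tcp_pos: [0.5635, 0.2372, 0.0088]
force: [1.0, -1.3, -1.7]
tcp_pos: [0.5636, 0.2372, 0.0068]
force: [-0.3, -2.2, -1.7]
```

Going in freely.

```bash
python3 -m creep '[{"slide":[0,0,0.2],"angular":[0,0,0],"claw":-1},{"slide":[0,0,0],"angular":[0,0,0],"claw":-1}]' | grep -E "tcp_pos|^force"
python3 -m creep '[{"slide":[0,0,0.15],"angular":[0,0,0],"claw":-1},{"slide":[0,0,0],"angular":[0,0,0],"claw":-1}]' | grep -E "tcp_pos|^force"
python3 -m creep '[{"slide":[0,0,-0.1],"angular":[0,0,0],"claw":0.2},{"slide":[0,0,0],"angular":[0,0,0],"claw":0.2},{"slide":[0,0,0],"angular":[0,0,0],"claw":0.2},{"slide":[0,0,-3.5],"angular":[0,0,0],"claw":0.2},{"slide":[0,0,-1.5],"angular":[0,0,0],"claw":0.2},{"slide":[0,0,0],"angular":[0,0,0],"claw":0.2}]'
python3 -c "
from h import *
go(.5577,-.1953,.055,np.pi+.028)"
```

```text
tcp_pos: [0.5635, 0.2372, 0.0048]
force: [0.6, -1.5, -2.4]
tcp_pos: [0.5636, 0.2372, 0.0038]
force: [0.3, -3.1, 1.7]
t: 22.73
tcp_pos: [0.5662, 0.2387, 0.0577]
tool_rot: [-0.013, 1.0, 0.001, 0.004]
force: [0.4, 0.8, -1.3]
finger_gap: 0.6
gripper_force: 0.0
t 22.73 slide [  2.   -43.36   0.17] turn [ 0.0019  0.0071 -0.0016] gap 0.6 F [ 0.4  0.8 -1.3]
```

```bash
python3 -m creep '[{"slide":[0.16,-3.62,0],"angular":[0,0,0],"claw":0.2},{"slide":[0.16,-3.62,0],"angular":[0,0,0],"claw":0.2},{"slide":[0.16,-3.62,0],"angular":[0,0,0],"claw":0.2},{"slide":[0.16,-3.62,0],"angular":[0,0,0],"claw":0.2},{"slide":[0.16,-3.62,0],"angular":[0,0,0],"claw":0.2},{"slide":[0.16,-3.62,0],"angular":[0,0,0],"claw":0.2},{"slide":[0.16,-3.62,0],"angular":[0,0,0],"claw":0.2},{"slide":[0.16,-3.62,0],"angular":[0,0,0],"claw":0.2}]' | head -2
python3 -c "
from h import *
look()"
python3 -m creep '[{"slide":[0.16,-3.62,0],"angular":[0,0,0],"claw":0.2},{"slide":[0.16,-3.62,0],"angular":[0,0,0],"claw":0.2},{"slide":[0.16,-3.62,0],"angular":[0,0,0],"claw":0.2},{"slide":[0.16,-3.62,0],"angular":[0,0,0],"claw":0.2},{"slide":[0,0,0],"angular":[0,0,0],"claw":0.2},{"slide":[0,0,0],"angular":[0,0,0],"claw":0.2}]' | head -2
python3 -c "
from h import *
go(.5585,-.1953,-.0145,np.pi+.028)"
```

```text
t: 23.4
tcp_pos: [0.5577, -0.0536, 0.0538]
[311.6 173.4] 175 [ 0.5578 -0.1956] [ 0.5546 -0.1938]
t: 23.95
tcp_pos: [0.5556, -0.199, 0.0539]
t 23.95 slide [-0.29  0.37  6.84] turn [ 0.0002  0.0004 -0.0057] gap 0.599 F [-0.2  0.1 -0.1]
```

```bash
python3 - <<'E'
from h import *
im=viewer.snapshot('top')
for c,s,r in blobs(brass(im),5,900): print(c.round(1),s)
crop(im,"t7",95,145,245,245,5)
E
```

```text
[353.5  87.7] 231
[467.2 114.7] 79
[119.5 200.9] 184
[  0.8 207. ] 6
[  9.8 207.2] 6
[  0.9 226.5] 12
```

View pics/t7.png

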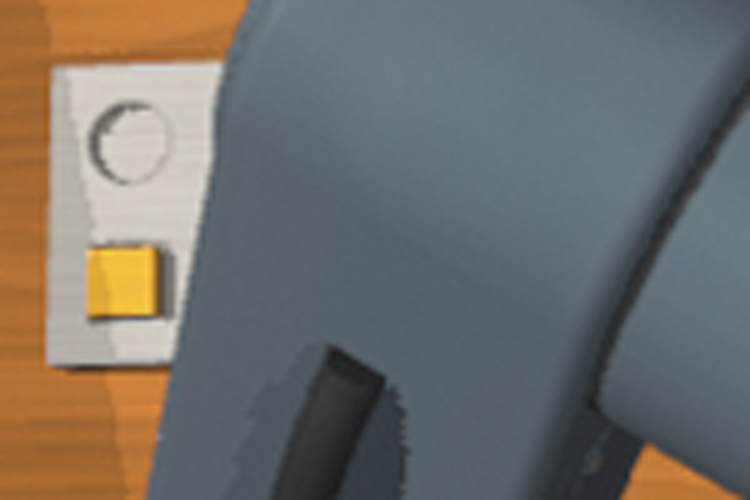

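The upper arm covers most of the die here. The seated square at crop (123,280) sits well in its cavity, and the round cavity at (128,143) is still free. I'll grasp the last round blank.

```bash
python3 -m creep '[{"slide":[-0.2,0.37,3],"angular":[0,0,0],"claw":0.2},{"slide":[0,0,3],"angular":[0,0,0],"claw":0.2},{"slide":[0,0,0.85],"angular":[0,0,0],"claw":0.2},{"slide":[0,0,0],"angular":[0,0,0],"claw":0.2},{"slide":[0,0,0],"angular":[0,0,0],"claw":-1},{"slide":[0,0,0],"angular":[0,0,0],"claw":-1},{"slide":[0,0,0],"angular":[0,0,0],"claw":-1},{"slide":[0,0,0],"angular":[0,0,0],"claw":-1}]' 
python3 -c "
from h import *
go(.561,.312,.05,np.pi+.028)
"
```

```text
t: 24.67
tcp_pos: [0.5582, -0.1936, -0.0129]
tool_rot: [-0.013, 1.0, -0.0, 0.001]
force: [0.5, -0.3, -1.4]
finger_gap: 0.43
gripper_force: 60.1
t 24.67 slide [-1.63 50.53 -6.34] turn [-0.001   0.0018 -0.0015] gap 0.43 F [ 0.5 -0.3 -1.4]
```

```bash
python3 -m creep '[{"slide":[0,0,-3.5],"angular":[0,0,0],"claw":-1},{"slide":[0,0,-3],"angular":[0,0,0],"claw":-1},{"slide":[-0.11,3.61,0],"angular":[0,0,0],"claw":-1},{"slide":[-0.11,3.61,0],"angular":[0,0,0],"claw":-1},{"slide":[-0.11,3.61,0],"angular":[0,0,0],"claw":-1},{"slide":[-0.11,3.61,0],"angular":[0,0,0],"claw":-1},{"slide":[-0.11,3.61,0],"angular":[0,0,0],"claw":-1},{"slide":[-0.11,3.61,0],"angular":[0,0,0],"claw":-1},{"slide":[-0.11,3.61,0],"angular":[0,0,0],"claw":-1},{"slide":[-0.11,3.61,0],"angular":[0,0,0],"claw":-1}]' | head -2
python3 -m creep '[{"slide":[-0.11,3.61,0],"angular":[0,0,0],"claw":-1},{"slide":[-0.11,3.61,0],"angular":[0,0,0],"claw":-1},{"slide":[-0.11,3.61,0],"angular":[0,0,0],"claw":-1},{"slide":[-0.11,3.61,0],"angular":[0,0,0],"claw":-1},{"slide":[-0.11,3.61,0],"angular":[0,0,0],"claw":-1},{"slide":[-0.11,3.61,0],"angular":[0,0,0],"claw":-1},{"slide":[0,0,1.5],"angular":[0,0,0],"claw":-1},{"slide":[0,0,1],"angular":[0,0,0],"claw":-1},{"slide":[0,0,0],"angular":[0,0,0],"claw":-1},{"slide":[0,0,0],"angular":[0,0,0],"claw":-1}]'
python3 -c "
from h import *
go(.5605,.312,.013,np.pi+.028)
"
```

```text
t: 25.5
tcp_pos: [0.5588, 0.0971, 0.0518]
t: 26.33
tcp_pos: [0.5586, 0.3108, 0.0251]
tool_rot: [-0.013, 1.0, -0.001, -0.001]
force: [0.1, -0.1, -1.5]
finger_gap: 0.432
gripper_force: 60.8
t 26.33 slide [-0.19  0.12  1.21] turn [-0.0012 -0.0029 -0.0028] gap 0.432 F [ 0.1 -0.1 -1.5]
```

```bash
python3 -m creep '[{"slide":[-0.15,0.12,0.6],"angular":[0,0,0],"claw":-1},{"slide":[0,0,0.6],"angular":[0,0,0],"claw":-1},{"slide":[0,0,0],"angular":[0,0,0],"claw":-1}]' | grep -E "tcp_pos|^force"
python3 -m creep '[{"slide":[0,0,0.3],"angular":[0,0,0],"claw":-1},{"slide":[0,0,0],"angular":[0,0,0],"claw":-1}]' | grep -E "tcp_pos|^force"
python3 -m creep '[{"slide":[0,0,0.2],"angular":[0,0,0],"claw":-1},{"slide":[0,0,0],"angular":[0,0,0],"claw":-1}]' | grep -E "tcp_pos|^force"
python3 -m creep '[{"slide":[0,0,0.2],"angular":[0,0,0],"claw":-1},{"slide":[0,0,0],"angular":[0,0,0],"claw":-1}]' | grep -E "tcp_pos|^force"
```

```text
tcp_pos: [0.5609, 0.3122, 0.013]
force: [0.1, -0.9, -1.2]
tcp_pos: [0.5612, 0.3128, 0.0106]
force: [-0.2, 0.1, -2.6]
tcp_pos: [0.5612, 0.313, 0.0101]
force: [-1.3, -2.9, 5.0]
tcp_pos: [0.5609, 0.3128, 0.0093]
force: [-3.9, -2.6, 9.3]
```

```bash
python3 -m creep '[{"slide":[0.1,-0.1,0],"angular":[0,0,0],"claw":-1},{"slide":[0,0,0],"angular":[0,0,0],"claw":-1}]' | grep -E "tcp_pos|^force"
python3 -m creep '[{"slide":[0,0,0.2],"angular":[0,0,0],"claw":-1},{"slide":[0,0,0],"angular":[0,0,0],"claw":-1}]' | grep -E "tcp_pos|^force"
python3 -m creep '[{"slide":[0,0,0.2],"angular":[0,0,0],"claw":-1},{"slide":[0,0,0],"angular":[0,0,0],"claw":-1}]' | grep -E "tcp_pos|^force"
```

```text
tcp_pos: [0.561, 0.3127, 0.0093]
force: [-2.7, -1.8, 8.9]
tcp_pos: [0.5608, 0.3126, 0.0087]
force: [-5.4, -3.3, 17.0]
tcp_pos: [0.5604, 0.312, 0.0068]
force: [-6.6, -4.1, 16.2]
```

```bash
python3 -m creep '[{"slide":[0.1,-0.05,0],"angular":[0,0,0],"claw":-1},{"slide":[0,0,0.2],"angular":[0,0,0],"claw":-1},{"slide":[0,0,0],"angular":[0,0,0],"claw":-1}]' | grep -E "tcp_pos|^force"
python3 -m creep '[{"slide":[0,0,0.2],"angular":[0,0,0],"claw":-1},{"slide":[0,0,0],"angular":[0,0,0],"claw":-1}]' | grep -E "tcp_pos|^force"
```

```text
tcp_pos: [0.5603, 0.3119, 0.0031]
force: [-2.1, -2.3, 11.3]
tcp_pos: [0.5603, 0.3119, 0.003]
force: [-5.0, -2.0, 20.7]
```

```bash
python3 -m creep '[{"slide":[0,0,-0.3],"angular":[0,0,0],"claw":0.2},{"slide":[0,0,0],"angular":[0,0,0],"claw":0.2},{"slide":[0,0,0],"angular":[0,0,0],"claw":0.2},{"slide":[0,0,-3.5],"angular":[0,0,0],"claw":0.2},{"slide":[0,0,-1.5],"angular":[0,0,0],"claw":-0.2},{"slide":[0,0,0],"angular":[0,0,0],"claw":-0.2}]' | head -2
cat >> h.py <<'E'
def steel(im):
    hsv=cv2.cvtColor(im,cv2.COLOR_BGR2HSV); m=((hsv[...,1]<60)&(hsv[...,2]>90)).astype(np.uint8)
    for c,s,r in blobs(m,20,400):
        if 185<c[0]<325 and 150<c[1]<240:
            p=back("top",*c,.011); print("steel",c.round(1),s,p[:2].round(4),np.round(r[1],1),round(r[2],1))
E
python3 - <<'E'
from h import *
steel(cv2.imread("pics/top0.png")); im=viewer.snapshot("top"); steel(im)
for c,s,r in blobs(brass(im),60,400): print(c.round(1),s)
go(.536,.0177,.05,np.pi-.147)
E
```

```text
t: 28.5
tcp_pos: [0.5618, 0.3129, 0.0546]
steel [231.7 179.8] 91 [0.5425 0.0164] [ 4.2 22.5] 8.1
steel [286.8 214.5] 81 [ 0.4494 -0.129 ] [11. 12.] 90.0
steel [231.7 179.8] 87 [0.5426 0.0165] [ 4.1 22.5] 8.1
steel [286.9 214.2] 69 [ 0.4501 -0.1293] [11. 11.] 90.0
[353.4  87.6] 222
[467.6 114.1] 61
[147.4 171.2] 182
[119.3 174.7] 101
[147.9 199.3] 181
[118.8 200.9] 179
t 28.55 slide [  3.23 -29.39   0.25] turn [0.0014 0.0032 0.1732] gap 0.399 F [ 0.7  0.7 -0.4]
```

All four blanks are in the die. Next is the punch.

```bash
python3 -m creep '[{"slide":[0.4,-3.67,0],"angular":[0,0,0],"claw":-0.2},{"slide":[0.4,-3.67,0],"angular":[0,0,0],"claw":-0.2},{"slide":[0.4,-3.67,0],"angular":[0,0,0],"claw":-0.2},{"slide":[0.4,-3.67,0],"angular":[0,0,0],"claw":-0.2},{"slide":[0.4,-3.67,0],"angular":[0,0,0],"claw":-0.2},{"slide":[0.4,-3.67,0],"angular":[0,0,0],"claw":-0.2},{"slide":[0.4,-3.67,0],"angular":[0,0,0],"claw":-0.2},{"slide":[0.4,-3.67,0],"angular":[0,0,0],"claw":-0.2},{"slide":[0,0,0],"angular":[0,0,0.087],"claw":-0.2},{"slide":[0,0,0],"angular":[0,0,0.087],"claw":-0.2}]' | head -2
python3 -m creep '[{"slide":[0,0,0],"angular":[0,0,0],"claw":-0.2},{"slide":[0,0,0],"angular":[0,0,0],"claw":-0.2}]' | head -2
python3 -c "
from h import *
go(.536,.0177,-.018,np.pi-.147)"
```

```text
t: 29.38
tcp_pos: [0.5339, 0.0149, 0.0504]
t: 29.55
tcp_pos: [0.534, 0.0174, 0.0508]
t 29.55 slide [-0.21  0.05  6.87] turn [ 0.0001 -0.0024  0.0009] gap 0.402 F [-0.1  0.2  0.3]
```

```bash
python3 -m creep '[{"slide":[-0.18,0.05,3],"angular":[0,0,0],"claw":-0.2},{"slide":[0,0,3],"angular":[0,0,0],"claw":-0.2},{"slide":[0,0,0.75],"angular":[0,0,0],"claw":-0.2},{"slide":[0,0,0],"angular":[0,0,0],"claw":-0.2},{"slide":[0,0,0],"angular":[0,0,0],"claw":-1},{"slide":[0,0,0],"angular":[0,0,0],"claw":-1},{"slide":[0,0,0],"angular":[0,0,0],"claw":-1},{"slide":[0,0,0],"angular":[0,0,0],"claw":-1},{"slide":[0,0,0],"angular":[0,0,0],"claw":-1}]' 
python3 -c "
from h import *
go(.448,-.3375,.05,np.pi-.147)
"
```

```text
t: 30.3
tcp_pos: [0.5375, 0.0177, -0.0145]
tool_rot: [0.074, 0.997, -0.0, 0.001]
force: [0.8, 0.8, 3.3]
finger_gap: 0.095
gripper_force: 59.3
t 30.3 slide [  3.62 -36.45  -6.46] turn [-0.      0.0022 -0.0006] gap 0.095 F [0.8 0.8 3.3]
```

```bash
python3 -m creep '[{"slide":[0,0,-3.5],"angular":[0,0,0],"claw":-1},{"slide":[0,0,-3],"angular":[0,0,0],"claw":-1},{"slide":[0.45,-3.64,0],"angular":[0,0,0],"claw":-1},{"slide":[0.45,-3.64,0],"angular":[0,0,0],"claw":-1},{"slide":[0.45,-3.64,0],"angular":[0,0,0],"claw":-1},{"slide":[0.45,-3.64,0],"angular":[0,0,0],"claw":-1},{"slide":[0.45,-3.64,0],"angular":[0,0,0],"claw":-1},{"slide":[0.45,-3.64,0],"angular":[0,0,0],"claw":-1},{"slide":[0.45,-3.64,0],"angular":[0,0,0],"claw":-1},{"slide":[0.45,-3.64,0],"angular":[0,0,0],"claw":-1}]' | head -2
python3 -m creep '[{"slide":[0.45,-3.64,0],"angular":[0,0,0],"claw":-1},{"slide":[0.45,-3.64,0],"angular":[0,0,0],"claw":-1},{"slide":[0,0,0],"angular":[0,0,0],"claw":-1},{"slide":[0,0,0],"angular":[0,0,0],"claw":-1}]'
python3 -c "
from h import *
go(.44,-.337,-.006,np.pi-.147)
"
```

```text
t: 31.13
tcp_pos: [0.4575, -0.2668, 0.05]
t: 31.47
tcp_pos: [0.4382, -0.3384, 0.0499]
tool_rot: [0.076, 0.997, -0.001, 0.001]
force: [0.1, 0.9, -0.1]
finger_gap: 0.098
gripper_force: 58.9
t 31.47 slide [-0.15  0.17  5.59] turn [-0.0014  0.0016 -0.0049] gap 0.098 F [ 0.1  0.9 -0.1]
```

```bash
python3 -m creep '[{"slide":[-0.1,0.1,2.2],"angular":[0,0,0],"claw":-1},{"slide":[0,0,2.2],"angular":[0,0,0],"claw":-1},{"slide":[0,0,0.9],"angular":[0,0,0],"claw":-1},{"slide":[0,0,0],"angular":[0,0,0],"claw":-1}]'
python3 -m creep '[{"slide":[0,0,0],"angular":[0,0,0],"claw":-0.4},{"slide":[0,0,0],"angular":[0,0,0],"claw":-0.4},{"slide":[0,0,-3],"angular":[0,0,0],"claw":-0.4},{"slide":[0,0,-3.2],"angular":[0,0,0],"claw":0.1},{"slide":[0,0,0],"angular":[0,0,0],"claw":0.1}]'
python3 -c "
from h import *
go(.45,-.129,.05,np.pi)
steel(viewer.snapshot('top'))
"
```

```text
t: 31.8
tcp_pos: [0.4386, -0.3321, -0.0054]
tool_rot: [0.073, 0.997, 0.002, -0.002]
force: [-1.0, -0.7, -0.9]
finger_gap: 0.1
gripper_force: 58.9
t: 32.22
tcp_pos: [0.443, -0.3378, 0.0643]
tool_rot: [0.073, 0.997, -0.004, 0.004]
force: [0.7, -0.6, -0.1]
finger_gap: 0.541
gripper_force: 0.0
t 32.22 slide [ 2.38 20.77  1.26] turn [-0.0082  0.0084 -0.1471] gap 0.541 F [ 0.7 -0.6 -0.1]
```

```bash
python3 -m creep '[{"slide":[0.4,3.46,0],"angular":[0,0,0],"claw":0.1},{"slide":[0.4,3.46,0],"angular":[0,0,0],"claw":0.1},{"slide":[0.4,3.46,0],"angular":[0,0,0],"claw":0.1},{"slide":[0.4,3.46,0],"angular":[0,0,0],"claw":0.1},{"slide":[0.4,3.46,0],"angular":[0,0,0],"claw":0.1},{"slide":[0.4,3.46,0],"angular":[0,0,0],"claw":0.1},{"slide":[0,0,0],"angular":[0,0,-0.073],"claw":0.1},{"slide":[0,0,0],"angular":[0,0,-0.073],"claw":0.1},{"slide":[0,0,0],"angular":[0,0,0],"claw":0.1},{"slide":[0,0,0],"angular":[0,0,0],"claw":0.1}]'|head -2
python3 - <<'E'
from h import *
go(.4505,-.129,-.018,np.pi)
im=viewer.snapshot('top'); steel(im)
hsv=cv2.cvtColor(im,cv2.COLOR_BGR2HSV)
sc=viewer.snapshot('scene'); A=cv2.resize(sc[160:230,130:260],(780,420),interpolation=cv2.INTER_CUBIC); cv2.imwrite("pics/s8.png",A)
print(proj('scene',[.4503,-.129,.006]))
E
```

```text
t: 33.1
tcp_pos: [0.4468, -0.1258, 0.0586]
t 33.1 slide [-0.37 -0.31  7.66] turn [-0.0003  0.0006 -0.0031] gap 0.553 F [0.4 0.2 0.4]
steel [267.6 202.3] 22 [ 0.4817 -0.0789] [4. 5.] 90.0
[[230.87027902 188.60104909]]
```

View pics/s8.png

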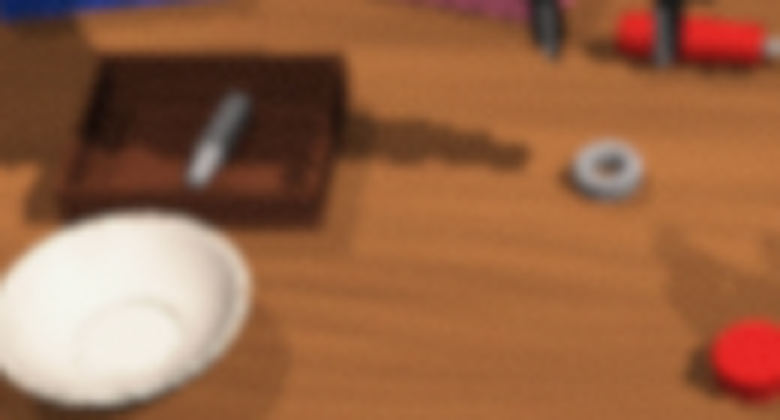

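The punch lies in the wooden tray at (220,140), and the collar is unmoved at (608,168). I'll grasp the collar now.

```bash
python3 -m creep '[{"slide":[-0.33,-0.3,3],"angular":[0,0,0],"claw":0.1},{"slide":[0,0,3],"angular":[0,0,0],"claw":0.1},{"slide":[0,0,1.55],"angular":[0,0,0],"claw":0.1},{"slide":[0,0,0],"angular":[0,0,0],"claw":0.1},{"slide":[0,0,0],"angular":[0,0,0],"claw":-1},{"slide":[0,0,0],"angular":[0,0,0],"claw":-1},{"slide":[0,0,0],"angular":[0,0,0],"claw":-1},{"slide":[0,0,0],"angular":[0,0,0],"claw":-1}]' 
python3 -c "
from h import *
print(back('scene',150.8,211.7,.03))
go(.585,-.344,.06,np.pi)
"
```

```text
t: 33.87
tcp_pos: [0.4506, -0.1295, -0.016]
tool_rot: [0.001, 1.0, -0.001, 0.001]
force: [0.1, -0.5, 0.2]
finger_gap: 0.356
gripper_force: 59.3
[ 0.58825443 -0.33752124  0.03      ]
t 33.87 slide [-13.5  -21.43  -7.54] turn [-0.0012  0.0022 -0.0021] gap 0.356 F [ 0.1 -0.5  0.2]
```

```bash
python3 -m creep '[{"slide":[0,0,-3.7],"angular":[0,0,0],"claw":-1},{"slide":[0,0,-3.7],"angular":[0,0,0],"claw":-1},{"slide":[-1.93,-3.06,0],"angular":[0,0,0],"claw":-1},{"slide":[-1.93,-3.06,0],"angular":[0,0,0],"claw":-1},{"slide":[-1.93,-3.06,0],"angular":[0,0,0],"claw":-1},{"slide":[-1.93,-3.06,0],"angular":[0,0,0],"claw":-1},{"slide":[-1.93,-3.06,0],"angular":[0,0,0],"claw":-1},{"slide":[-1.93,-3.06,0],"angular":[0,0,0],"claw":-1},{"slide":[-1.93,-3.06,0],"angular":[0,0,0],"claw":-1},{"slide":[0,0,0],"angular":[0,0,0],"claw":-1}]' | head -2
python3 -m creep '[{"slide":[0,0,0],"angular":[0,0,0],"claw":-1},{"slide":[0,0,2.2],"angular":[0,0,0],"claw":-1},{"slide":[0,0,2.2],"angular":[0,0,0],"claw":-1},{"slide":[0,0,1.3],"angular":[0,0,0],"claw":-1},{"slide":[0,0,0],"angular":[0,0,0],"claw":-1},{"slide":[0,0,0],"angular":[0,0,0],"claw":-1}]'
```

```text
t: 34.7
tcp_pos: [0.5897, -0.3518, 0.0591]
t: 35.2
tcp_pos: [0.5836, -0.342, -0.0006]
tool_rot: [0.001, 1.0, 0.001, -0.001]
force: [0.3, -0.0, -0.4]
finger_gap: 0.351
gripper_force: 59.7
```

```bash
python3 -m creep '[{"slide":[0,0,0],"angular":[0,0,0],"claw":-0.1},{"slide":[0,0,0],"angular":[0,0,0],"claw":-0.1},{"slide":[0,0,-3],"angular":[0,0,0],"claw":-0.1},{"slide":[0,0,-3],"angular":[0,0,0],"claw":-1},{"slide":[0,0,0],"angular":[0,0,0],"claw":-1},{"slide":[0,0,0],"angular":[0,0,0],"claw":-1}]' | head -2
python3 - <<'E'
from h import *
for n in ("top","scene"):
    im=cv2.imread(f"pics/{n}0.png"); hsv=cv2.cvtColor(im,cv2.COLOR_BGR2HSV); m=((hsv[...,1]<50)&(hsv[...,2]>190)).astype(np.uint8)
    for c,s,r in blobs(m,10,600):
        for z in (.034,.04):
            p=back(n,*c,z)
            if .63<p[0]<.74 and -.2<p[1]<.02: print(n,c.round(1),s,z,p.round(4))
im=viewer.snapshot("top")
for c,s,r in blobs(brass(im),60,400): print(c.round(1),s)
sc=viewer.snapshot("scene"); A=cv2.resize(sc[140:270,120:300],(800,578),interpolation=cv2.INTER_CUBIC); cv2.imwrite("pics/s9.png",A)
go(.6822,-.1435,.05)
E
```

```text
t: 35.7
tcp_pos: [0.5867, -0.3451, 0.0638]
top [269.  125.5] 131 0.034 [ 0.6845 -0.0837  0.034 ]
top [269.  125.5] 131 0.04 [ 0.6827 -0.0836  0.04  ]
top [246.9 126.8] 59 0.034 [ 0.6814 -0.0249  0.034 ]
top [246.9 126.8] 59 0.04 [ 0.6796 -0.0251  0.04  ]
top [291.1 124. ] 20 0.034 [ 0.6882 -0.1422  0.034 ]
top [291.1 124. ] 20 0.04 [ 0.6863 -0.1419  0.04  ]
scene [236.9 238.2] 123 0.034 [ 0.6677 -0.0853  0.034 ]
scene [236.9 238.2] 123 0.04 [ 0.6725 -0.0846  0.04  ]
scene [259.4 238.5] 56 0.034 [ 0.6641 -0.0264  0.034 ]
scene [259.4 238.5] 56 0.04 [ 0.669  -0.0262  0.04  ]
scene [214.2 237.8] 19 0.034 [ 0.671  -0.1447  0.034 ]
scene [214.2 237.8] 19 0.04 [ 0.6758 -0.1435  0.04  ]
[353.5  87.7] 228
[467.3 114.6] 75
[147.5 171.5] 193
[119.4 172.4] 166
[148.  199.4] 185
[119.1 200.9] 171
t 35.8 slide [-9.73 20.    1.05] turn [-0.0004  0.0005 -0.0018] gap 0.0 F [ 0.3 -0.3 -1. ]
```

View pics/s9.png

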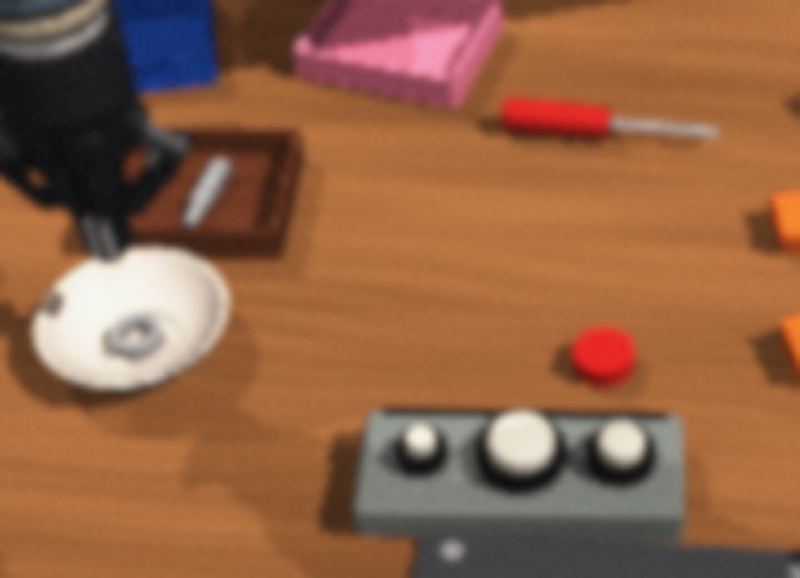

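The collar is in the dish at (133,338), the punch is in the tray, and the keys stand at (421,440) small, (521,442) large and (622,442) medium. All four blanks are still in the die. Next are the keys, smallest first.

```bash
python3 -m creep '[{"slide":[-1.62,3.36,0],"angular":[0,0,0],"claw":-1},{"slide":[-1.62,3.36,0],"angular":[0,0,0],"claw":-1},{"slide":[-1.62,3.36,0],"angular":[0,0,0],"claw":-1},{"slide":[-1.62,3.36,0],"angular":[0,0,0],"claw":-1},{"slide":[-1.62,3.36,0],"angular":[0,0,0],"claw":-1},{"slide":[-1.62,3.36,0],"angular":[0,0,0],"claw":-1},{"slide":[0,0,1],"angular":[0,0,0],"claw":-1},{"slide":[0,0,0],"angular":[0,0,0],"claw":-1},{"slide":[0,0,0],"angular":[0,0,0],"claw":-1}]' | head -2
python3 -c "
from h import *
go(.6835,-.1423,.033)"
```

```text
t: 36.55
tcp_pos: [0.6805, -0.1415, 0.048]
t 36.55 slide [-0.3  -0.08  1.5 ] turn [ 0.0009 -0.004  -0.0008] gap -0.002 F [-0.3 -0.4  1.2]
```

```bash
python3 -m creep '[{"slide":[-0.25,-0.08,1.5],"angular":[0,0,0],"claw":-1},{"slide":[0,0,0],"angular":[0,0,0],"claw":-1},{"slide":[0,0,0],"angular":[0,0,0],"claw":-1}]' | grep -E "tcp_pos|^force"
python3 -m creep '[{"slide":[0,0,0.4],"angular":[0,0,0],"claw":-1},{"slide":[0,0,0],"angular":[0,0,0],"claw":-1}]' | grep -E "tcp_pos|^force"
python3 -m creep '[{"slide":[0,0,0.3],"angular":[0,0,0],"claw":-1},{"slide":[0,0,0],"angular":[0,0,0],"claw":-1}]' | grep -E "tcp_pos|^force"
python3 -m creep '[{"slide":[0,0,0.3],"angular":[0,0,0],"claw":-1},{"slide":[0,0,0],"angular":[0,0,0],"claw":-1}]' | grep -E "tcp_pos|^force"
```

```text
tcp_pos: [0.6832, -0.1441, 0.0333]
force: [-0.0, 0.2, -0.5]
tcp_pos: [0.6841, -0.1436, 0.0303]
force: [-0.5, 0.5, -0.9]
tcp_pos: [0.6848, -0.1435, 0.028]
force: [0.5, -1.3, 2.3]
tcp_pos: [0.685, -0.1434, 0.0253]
force: [-1.0, -2.6, 3.6]
```

```bash
python3 -m creep '[{"slide":[0,0,0.2],"angular":[0,0,0],"claw":-1},{"slide":[0,0,0],"angular":[0,0,0],"claw":-1}]' | grep -E "tcp_pos|^force"
python3 -m creep '[{"slide":[0,0,0.2],"angular":[0,0,0],"claw":-1},{"slide":[0,0,0],"angular":[0,0,0],"claw":-1}]' | grep -E "tcp_pos|^force"
python3 -m creep '[{"slide":[0,0,0.1],"angular":[0,0,0],"claw":-1},{"slide":[0,0,0],"angular":[0,0,0],"claw":-1}]' | grep -E "tcp_pos|^force"
```

```text
tcp_pos: [0.685, -0.1434, 0.0233]
force: [-1.1, -3.0, 5.4]
tcp_pos: [0.6851, -0.1434, 0.0229]
force: [-3.0, -2.5, 10.1]
tcp_pos: [0.6851, -0.1434, 0.0228]
force: [-3.7, -1.4, 14.6]
```

Small key is fully down at z 0.0229 with 15 N. Now medium.

```bash
python3 -m creep '[{"slide":[0,0,-1.6],"angular":[0,0,0],"claw":-1},{"slide":[0,0,-2],"angular":[0,0,0],"claw":-1},{"slide":[0.18,2.95,0],"angular":[0,0,0],"claw":-1},{"slide":[0.18,2.95,0],"angular":[0,0,0],"claw":-1},{"slide":[0.18,2.95,0],"angular":[0,0,0],"claw":-1},{"slide":[0.18,2.95,0],"angular":[0,0,0],"claw":-1},{"slide":[0,0,0],"angular":[0,0,0],"claw":-1},{"slide":[0,0,2],"angular":[0,0,0],"claw":-1},{"slide":[0,0,0],"angular":[0,0,0],"claw":-1},{"slide":[0,0,0],"angular":[0,0,0],"claw":-1}]' | grep -E "tcp_pos|^force"
python3 -c "
from h import *
go(.6777,-.0256,.022)"
```

```text
tcp_pos: [0.6762, -0.0244, 0.0344]
force: [0.8, -0.7, -0.7]
t 38.63 slide [-0.15 -0.13  1.24] turn [ 0.0011 -0.0038 -0.0018] gap -0.001 F [ 0.8 -0.7 -0.7]
```

```bash
python3 -m creep '[{"slide":[0,-0.1,0.4],"angular":[0,0,0],"claw":-1},{"slide":[0,0,0.3],"angular":[0,0,0],"claw":-1},{"slide":[0,0,0.3],"angular":[0,0,0],"claw":-1},{"slide":[0,0,0],"angular":[0,0,0],"claw":-1}]' | grep -E "tcp_pos|^force"
python3 -m creep '[{"slide":[0,0,0.25],"angular":[0,0,0],"claw":-1},{"slide":[0,0,0],"angular":[0,0,0],"claw":-1}]' | grep -E "tcp_pos|^force"
python3 -m creep '[{"slide":[0,0,0.1],"angular":[0,0,0],"claw":-1},{"slide":[0,0,0],"angular":[0,0,0],"claw":-1}]' | grep -E "tcp_pos|^force"
```

```text
tcp_pos: [0.6782, -0.0266, 0.0261]
force: [-0.5, -2.0, 3.3]
tcp_pos: [0.6783, -0.0266, 0.0239]
force: [0.1, -2.2, 4.5]
tcp_pos: [0.6783, -0.0266, 0.0231]
force: [-0.5, -2.3, 4.3]
```

```bash
python3 -m creep '[{"slide":[0,0,0.15],"angular":[0,0,0],"claw":-1},{"slide":[0,0,0],"angular":[0,0,0],"claw":-1}]' | grep -E "tcp_pos|^force"
python3 -m creep '[{"slide":[0,0,0.15],"angular":[0,0,0],"claw":-1},{"slide":[0,0,0],"angular":[0,0,0],"claw":-1}]' | grep -E "tcp_pos|^force"
python3 -m creep '[{"slide":[0,0,0.1],"angular":[0,0,0],"claw":-1},{"slide":[0,0,0],"angular":[0,0,0],"claw":-1}]' | grep -E "tcp_pos|^force"
```

```text
tcp_pos: [0.6783, -0.0266, 0.0229]
force: [-3.2, -2.6, 11.0]
tcp_pos: [0.6783, -0.0266, 0.0228]
force: [-4.3, -3.1, 17.7]
tcp_pos: [0.6783, -0.0266, 0.0227]
force: [-5.7, -2.3, 21.9]
```

Medium key is fully down. Now large.

```bash
python3 -m creep '[{"slide":[0,0,-1.6],"angular":[0,0,0],"claw":-1},{"slide":[0,0,-2],"angular":[0,0,0],"claw":-1},{"slide":[-0.12,-2.9,0],"angular":[0,0,0],"claw":-1},{"slide":[-0.12,-2.9,0],"angular":[0,0,0],"claw":-1},{"slide":[0,0,0],"angular":[0,0,0],"claw":-1},{"slide":[0,0,2],"angular":[0,0,0],"claw":-1},{"slide":[0,0,0],"angular":[0,0,0],"claw":-1},{"slide":[0,0,0],"angular":[0,0,0],"claw":-1}]' | grep -E "tcp_pos|^force"
python3 -m creep '[{"slide":[0,0,0.3],"angular":[0,0,0],"claw":-1},{"slide":[0,0,0.3],"angular":[0,0,0],"claw":-1},{"slide":[0,0,0.2],"angular":[0,0,0],"claw":-1},{"slide":[0,0,0],"angular":[0,0,0],"claw":-1}]' | grep -E "tcp_pos|^force"
python3 -m creep '[{"slide":[0,0,0.2],"angular":[0,0,0],"claw":-1},{"slide":[0,0,0],"angular":[0,0,0],"claw":-1}]' | grep -E "tcp_pos|^force"
```

```text
tcp_pos: [0.6781, -0.0828, 0.0326]
force: [0.6, 0.3, -0.4]
tcp_pos: [0.6804, -0.0833, 0.0268]
force: [-0.3, 0.9, 3.0]
tcp_pos: [0.6804, -0.0833, 0.0249]
force: [-0.6, 1.5, 3.7]
```

```bash
python3 -m creep '[{"slide":[0,0,0.2],"angular":[0,0,0],"claw":-1},{"slide":[0,0,0],"angular":[0,0,0],"claw":-1}]' | grep -E "tcp_pos|^force"
python3 -m creep '[{"slide":[0,0,0.2],"angular":[0,0,0],"claw":-1},{"slide":[0,0,0],"angular":[0,0,0],"claw":-1}]' | grep -E "tcp_pos|^force"
python3 -m creep '[{"slide":[0,0,0.15],"angular":[0,0,0],"claw":-1},{"slide":[0,0,0],"angular":[0,0,0],"claw":-1}]' | grep -E "tcp_pos|^force"
```

```text
tcp_pos: [0.6804, -0.0833, 0.0231]
force: [0.1, 2.3, 4.6]
tcp_pos: [0.6805, -0.0833, 0.0229]
force: [-3.2, 2.6, 13.3]
tcp_pos: [0.6805, -0.0833, 0.0228]
force: [-5.6, 4.0, 19.4]
```

Large key is fully down. I'll retreat and check the final state.

```bash
python3 -m creep '[{"slide":[0,0,-1.6],"angular":[0,0,0],"claw":-1},{"slide":[0,0,-4],"angular":[0,0,0],"claw":-1},{"slide":[0,0,-4],"angular":[0,0,0],"claw":-1},{"slide":[0,-4,0],"angular":[0,0,0],"claw":-1},{"slide":[0,-4,0],"angular":[0,0,0],"claw":-1},{"slide":[0,-4,0],"angular":[0,0,0],"claw":-1},{"slide":[0,-4,0],"angular":[0,0,0],"claw":-1},{"slide":[0,0,0],"angular":[0,0,0],"claw":-1},{"slide":[0,0,0],"angular":[0,0,0],"claw":-1}]' | grep -E "tcp_pos|^force"
python3 - <<'E'
from h import *
im=viewer.snapshot("top"); sc=viewer.snapshot("scene")
for c,s,r in blobs(brass(im),60,400): print(c.round(1),s,back("top",*c,.033)[:2].round(4))
a=np.zeros((600,800,3),np.uint8)
a[:300,:400]=cv2.resize(im[140:230,85:205],(400,300),interpolation=cv2.INTER_CUBIC)
a[:300,400:]=cv2.resize(sc[170:260,320:440],(400,300),interpolation=cv2.INTER_CUBIC)
a[300:,:400]=cv2.resize(im[130:250,310:470],(400,300),interpolation=cv2.INTER_CUBIC)
a[300:,400:]=cv2.resize(sc[150:270,110:270],(400,300),interpolation=cv2.INTER_CUBIC)
cv2.imwrite("pics/fin.png",a)
E
```

```text
tcp_pos: [0.6789, -0.2472, 0.1141]
force: [-0.5, 0.4, -0.2]
[468.7 113.5] 64 [ 0.7128 -0.6103]
[119.8 172.5] 173 [0.5599 0.311 ]
[119.5 201. ] 185 [0.4842 0.3083]
[  3.6 217.2] 153 [0.4427 0.6124]
```

View pics/fin.png

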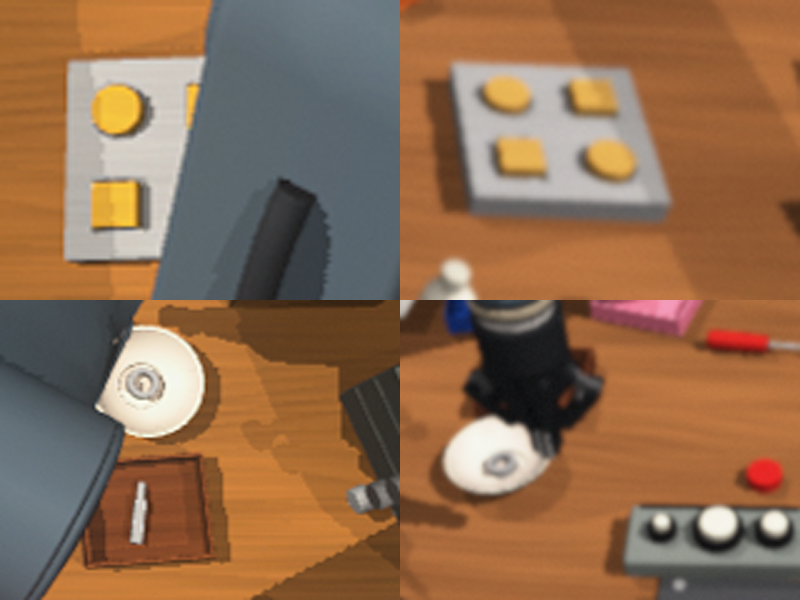

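The final picture shows all four blanks seated flat (top right, around (505,95), (595,97), (520,157) and (610,160)), the collar in the dish and the punch in the tray. The keys are up again and the robot is touching nothing.

```bash
python3 -c "
from station import ticket
print(ticket.sign_off())"
```

```text
the job is handed in; nothing more can be done
None
```

I handed the job in: all four blanks are seated, the keys were pressed fully down in the order small, medium, large, the collar is in the dish and the punch is in the tray.

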